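Load the puzzle press and wind it down

TASK

Clamp the newly laminated puzzle panels flat in the little screw press. First open it up: crank the platen right up to its top stop and pull the bed out all the way. Lay every panel that is on the desk flat in its own bay between the brass stops (both outer bays must be filled so that the load is balanced; a third panel goes in the middle), push the bed home against its stop, and crank the platen down until it bites firmly on all the panels without crushing them; leave it clamped and do not disturb the other things on the desk.

Things in the scene. Friction and masses are not known exactly. Their poses are not given: they have to be found in the camera images.
- press: black steel screw press, fixed; origin on the desk under its spindle, z up, x along its crossbeam, y to the side from which the bed slides out. Base 350 x 200 x 18 mm; two columns, 20 mm thick, at x = -152 and +152 mm; crossbeam 350 x 55 mm, its top 158 mm above the desk
- crank_axis (a point): point on the upright spindle axis of the press, 220 mm above the desk, at mid-height of the crank handle; axes as the press
- crank (a joint): angle of the hand crank (rad): 0 = platen at its top stop, grows clockwise seen from above as the platen is wound down, 17.2 = bottom stop. It stays where it is left; turning it takes about 5 N at the handle when nothing is clamped. One turn moves the platen 12 mm; the crank itself does not rise or sink
- crank_handle (a point): mid-height of the crank's upright round wooden handle, 24 mm thick, 184 to 248 mm above the desk, on a flat arm (top at 182 mm), 65 mm from the axis; at crank angle q it is at (65 cos q, -65 sin q) mm in crank_axis's frame. The handle does not spin on its pin but turns with the arm: a firm grip must turn with it and be taken anew when the wrist runs out
- platen (a joint): how far the platen (270 x 125 mm, under the crossbeam) has been wound down (m): 0 = top, underside 36 mm above the bed's surface. It meets an 18 mm panel at 0.018. Its underside is a wooden pressure board on stiff spring bolts (about 100 N per mm, 6 mm of give), so clamping grows by some 190 N, and the crank's resistance doubles, in the first radian past contact
- bed (a joint): how far the sliding bed has been pulled out (m): 0 = home against its stop under the platen, 0.17 = fully out, clear of the press. It slides on brass runners with about 2 N of friction and stays where it is left
- bed_pull (a point): middle of the bed's brass pull bar, 12 mm thick, 120 mm long (x), 46 mm above the desk, on two stems at x = -50 and +50 mm; 42 mm of free space between it and the bed's front board. It moves with the bed and lies 148 mm from the bed's middle along y; axes as the press
- bay_a (a point): middle of the outer bay on the press's -x side, on the bed's surface 40 mm above the desk, moving with the bed; axes as the press. A bay is 68 mm wide (x) and 132 mm long (y) between 8 mm high brass fences at its ends and brass stops at its corners; the middle 80 mm of its long sides are open for fingers
- bay_b (a point): middle of the middle bay, else as bay_a; the bays are 86 mm apart along x
- bay_c (a point): middle of the outer bay on the press's +x side, else as bay_a
- panel1: laminated wooden puzzle panel, 56 mm (its x) by 120 mm (its y) by 18 mm, about 90 g, jigsaw lines on its top face; origin at the centre of its underside. Two or three such panels, all alike, lie on the desk
- panel2: same as panel1
- panel3: same as panel1
- dish: bystander: blue ceramic dish of edge pieces, 120 mm wide, 35 mm high; origin under its centre
- magnifier: bystander: magnifier lying on the desk, lens 94 mm across, handle to its -x side, 195 mm long in all, 12 mm high; origin under the lens
- corner_block: bystander: L-shaped beech corner block, 90 x 90 x 35 mm; origin under its middle
- lantern: bystander: tin lantern, 92 mm wide, 200 mm high; origin under its centre
Mind the look-alikes: they are no part of the job. Leave any orange look-alike of the panel2 alone.

How it is judged:
On the way, in this order (a step that is already met when the one before it is completed fails the run):
1. the press is opened: platen cranked right up to its top stop and the bed pulled out all the way (value of joint crank below 0.35 rad and value of joint bed above 0.16 m), for 0.2 s.
2. the bed is home again with every panel flat in a bay of its own, both outer bays filled (value of joint bed below 0.004 m and ((distance between panel1 and bay_a below 0.011 m and angle between the y axis of panel1 and the y axis of bay_a, either way round below 0.15 rad) or (distance between panel1 and bay_b below 0.011 m and angle between the y axis of panel1 and the y axis of bay_b, either way round below 0.15 rad) or (distance between panel1 and bay_c below 0.011 m and angle between the y axis of panel1 and the y axis of bay_c, either way round below 0.15 rad)) and ((distance between panel2 and bay_a below 0.011 m and angle between the y axis of panel2 and the y axis of bay_a, either way round below 0.15 rad) or (distance between panel2 and bay_b below 0.011 m and angle between the y axis of panel2 and the y axis of bay_b, either way round below 0.15 rad) or (distance between panel2 and bay_c below 0.011 m and angle between the y axis of panel2 and the y axis of bay_c, either way round below 0.15 rad)) and ((distance between panel3 and bay_a below 0.011 m and angle between the y axis of panel3 and the y axis of bay_a, either way round below 0.15 rad) or (distance between panel3 and bay_b below 0.011 m and angle between the y axis of panel3 and the y axis of bay_b, either way round below 0.15 rad) or (distance between panel3 and bay_c below 0.011 m and angle between the y axis of panel3 and the y axis of bay_c, either way round below 0.15 rad)) and angle between each of panel1, panel2, panel3's own z axis and vertical below 0.06 rad and ((distance between panel1 and bay_a below 0.011 m and angle between the y axis of panel1 and the y axis of bay_a, either way round below 0.15 rad) or (distance between panel2 and bay_a below 0.011 m and angle between the y axis of panel2 and the y axis of bay_a, either way round below 0.15 rad) or (distance between panel3 and bay_a below 0.011 m and angle between the y axis of panel3 and the y axis of bay_a, either way round below 0.15 rad)) and ((distance between panel1 and bay_c below 0.011 m and angle between the y axis of panel1 and the y axis of bay_c, either way round below 0.15 rad) or (distance between panel2 and bay_c below 0.011 m and angle between the y axis of panel2 and the y axis of bay_c, either way round below 0.15 rad) or (distance between panel3 and bay_c below 0.011 m and angle between the y axis of panel3 and the y axis of bay_c, either way round below 0.15 rad))), for 0.2 s.
At the end, for the whole second after the job is handed in: The bed is home (within 4 mm of its stop), every panel lies flat (within 0.06 rad) in a bay of its own, within 11 mm and 0.15 rad of the bay's middle, both outer bays are filled, the platen presses on each panel with more than 10 N, and the crank is at rest (all of step 2 and contact force between platen and panel1 above 10 N and contact force between platen and panel2 above 10 N and contact force between platen and panel3 above 10 N and velocity of joint crank between -0.05 and 0.05 rad/s); the robot touches nothing.
It fails at once if a panel is crushed: the platen presses on one panel with more than 250 N (contact force between platen and panel1 above 250 N or contact force between platen and panel2 above 250 N or contact force between platen and panel3 above 250 N).
It fails at once if a bystander (dish, magnifier, corner block, lantern) is moved by more than 20 mm (distance of any of dish, magnifier, corner_block, lantern from where it was at the start of the episode above 0.02 m).
Of panel1, panel2, panel3 only 2 to 3 are there at a start; the rules pass over those that are not, and their reading is None.
At some moment in a run one of panel1, panel2, panel3 may be knocked a few centimetres aside while the robot is not near it.
Once in a run the grip may slacken for a moment while it holds something.
It also fails if it takes over 210 s, if anything falls off the work surface, if the arm or the gripper's body presses on something with over 40 N, if the wrist force passes 120 N, or if a joint passes its speed limit or range.

ROBOT

A 6-joint arm with a two-finger parallel gripper is mounted at the origin on the work surface. World frame = base frame: x ahead of the robot, y to its left, z up, the work surface at z = 0. Lengths are in m, angles in rad, forces in N, time in s.
With the tool pointing down it reaches from about 0.375 to 0.9 m from the base axis. Payload 3.1 kg.
Tool frame: the origin (TCP) lies on the centre line of the jaws, within the pads' length; the fingertips stand 8 mm ahead of it and the grasp point (between the pads) lies 11 mm behind it; z points along the fingers, y is the line along which they close (so a half turn about z gives the same grasp; the last joint's range is limited). The gripper opens to 85 mm and grips with 20 to 120 N. Pads are 22 mm wide; open, the fingers measure 114 mm over their backs; the gripper's body (76 mm by 85 mm) begins 54 mm behind the grasp point. The pads swing forward as they close: fully open they stand 13 mm farther back than shut.
Start: joints at [1.03, 0.527, 1.433, -0, 1.181, -0.178], TCP at [0.221, 0.585, 0.239] pointing down, gripper open.
Joint ranges: [-3.08, 3.08], [-0.75, 2.2], [0.22, 2.44], [-1.43, 4.57], [0, 2.65], [-2.85, 2.85]. Speed limits (rad/s): [2.79, 2.79, 3.14, 3.14, 3.14, 3.14].

INTERFACE

Orientations are given as a 3x3 rotation matrix whose columns are the frame's x, y, z axes.
In Python, from station import ctrl, vision, order gives the robot as it stands. The module is installed in compiled form; this text tells all that it offers.
- The arm moves only by the shell command python3 -m inch 'ROWS' [FORCE]. ROWS is JSON, a list of rows, each a list of 3 entries, a list of its own where there are three numbers: the turn, a rotation vector about the tool's x, y, z in units of 4 degrees (1.0 is 4 degrees), then the shift along the tool's x, y, z in units of 2 cm (1.0 is 2 cm), then the closure, from 0 (fully open) to 1 (shut). In form: [[[wx, wy, wz], [dx, dy, dz], grip], ...]. A call has 1 to 10 rows; each row shifts and turns the commanded pose from where the row before left it, along the tool's axes as they then stand; what a row does not reach is not made up. A row lasts 1/12 s, in which the tool goes at most 41.7 mm and 7.16 degrees, less where a joint would pass 70% of its speed; a pose out of reach is approached as far as the arm can. A call with a number of a shift or a turn outside -1 to 1 is refused whole. A call with a gripper value outside its range is refused whole. The fingers move at their own pace and stop on an object; FORCE is the grip in N (left out, the last holds). Time passes only in rows, so rows that do not move let the fingers close. It gives the time, the measured TCP pose, the force, the opening and the grip force at its end, in the units of the state.
- ctrl.get_state(): the state, without advancing time (a new reading comes with each control period).
- vision.read_camera(name): name is "scene" or "top"; returns (picture, depth): 400x640x3 uint8, blue, green, red; 400x640 float32, m along the optical axis (not along the pixel's ray), 0 where there is no reading.
- vision.camera_params(name): a dict with "fov_y" (degrees; the focal length in pixels is half the picture's height over the tangent of half this angle, whatever the lens; pixels are square), "cx", "cy" (the principal point, pixels), "k1" (the pictures are not rectified: a ray, as slopes to the right and down, at radius r is drawn at 1 + k1 r^2 times it, then the intrinsics apply), "origin" and "attitude" of the camera in the world. Camera axes: x right, y up, looking along -z (the intrinsics and any distortion apply to the point x, -y, -z); pixel columns grow to the right and rows downward; lengths in m; the calibration is good to about 2 mm. A picture is of the moment at which its call begins. camera_params takes no time and is no camera call.
- order.sign_off(): hands the job in; it is judged then, once.
The state is a dict: "time_s": time; "joints": joint angles; "joint_vel": joint speeds; "effort": joint torques, N m; "tool_pos": TCP position; "orientation": TCP orientation; "wrist_force": force on the tool from outside, world axes, zero at the start; "moment": the same for the moment, N m; "grip_width": finger opening in m; "finger_force": force on a finger pad.
Only numpy, scipy, OpenCV 4.12 (cv2) and the standard library are available. Lean on these libraries where they do the work, as an engineer would, in place of code of your own. Each camera call takes 0.05 s, during which the arm holds its last target. There are 200 camera calls.

## Working session

There is one attempt and no reset: what is moved stays moved. The work goes in short steps, Python scripts to look and compute and a shell command to move; the robot and the scene stay as the last step left them, time stands still between calls to the robot, and variables do not carry over. Pictures are saved under pics/ and viewed, at most 14 in all, crops included, and the job is handed in when it is done.

```bash
mkdir -p pics; cat > h.py <<'E'
import numpy as np, cv2
from station import ctrl, vision, order
def cam(n):
    p=vision.camera_params(n); f=200/np.tan(np.radians(p['fov_y'])/2)
    return p,f,np.array(p['origin']),np.array(p['attitude'])
def ray(n,uv):
    p,f,o,A=cam(n)
    K=np.array([[f,0,p['cx']],[0,f,p['cy']],[0,0,1]])
    q=cv2.undistortPoints(np.array(uv,float).reshape(-1,1,2),K,np.array([p['k1'],0,0,0,0.]))[:,0]
    return o,(A@np.c_[q[:,0],-q[:,1],-np.ones(len(q))].T).T
def onz(n,uv,z):
    o,d=ray(n,uv); return o+d*((z-o[2])/d[:,2])[:,None]
def pts(n,uv,D):
    o,d=ray(n,uv); uv=np.array(uv).reshape(-1,2).astype(int)
    return o+d*D[uv[:,1],uv[:,0]][:,None]
def proj(n,P):
    p,f,o,A=cam(n); c=(np.array(P).reshape(-1,3)-o)@A
    x=c[:,0]/-c[:,2]; y=-c[:,1]/-c[:,2]; s=1+p['k1']*(x*x+y*y)
    return np.c_[f*x*s+p['cx'],f*y*s+p['cy']]
E
python3 - <<'E'
from h import *
for n in('scene','top'):
    a,d=vision.read_camera(n); cv2.imwrite(f'pics/{n}0.png',a); np.save(f'{n}_d.npy',d); np.save(f'{n}_i.npy',a)
    print(vision.camera_params(n))
print(ctrl.get_state())
E
```

```text
{'fov_y': 43.16141297025045, 'cx': 323.34668040533586, 'cy': 200.09260388298864, 'k1': -0.05023323800388209, 'origin': array([1.30893038, 1.17616261, 0.9757214 ]), 'attitude': array([[-0.82046283, -0.28147963,  0.49760422],
       [ 0.57157645, -0.42195708,  0.70374184],
       [ 0.01187863,  0.86181288,  0.50708723]])}
{'fov_y': 54.608943686775426, 'cx': 318.0477330749983, 'cy': 196.7662631349208, 'k1': 0.006630665131781838, 'origin': array([0.24971066, 0.0708634 , 1.52787465]), 'attitude': array([[-2.19759033e-02,  9.83408822e-01, -1.80067065e-01],
       [-9.99748785e-01, -2.24103267e-02, -3.78360718e-04],
       [-4.40744502e-03,  1.80013515e-01,  9.83654263e-01]])}
{'time_s': 0.1, 'joints': array([ 1.03047624e+00,  5.28374671e-01,  1.43378283e+00,  2.10959915e-05,
        1.18141634e+00, -1.78509930e-01]), 'joint_vel': array([-0.00209113, -0.00117   , -0.0028903 ,  0.0011181 ,  0.00059388,
        0.00051879]), 'effort': array([ 1.36483877e-04, -4.43303633e+01, -1.78585607e+01, -2.69585444e-04,
        3.83960840e-03,  9.11924786e-06]), 'tool_pos': array([0.22087054, 0.58399246, 0.23842781]), 'orientation': array([[-9.35254586e-01,  3.53974273e-01, -1.03588126e-03],
       [ 3.53975594e-01,  9.35253135e-01, -1.68891767e-03],
       [ 3.70977793e-04, -1.94624468e-03, -9.99998037e-01]]), 'wrist_force': array([ 0.12009982,  0.34574323, -0.34544164]), 'moment': array([-0.01922147, -0.02268812,  0.00048401]), 'finger_force': 0.0, 'grip_width': 0.08524513093898525}
```

View pics/scene0.png

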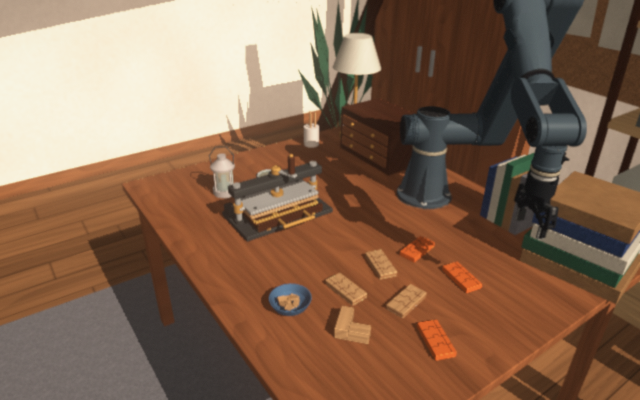

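View pics/top0.png

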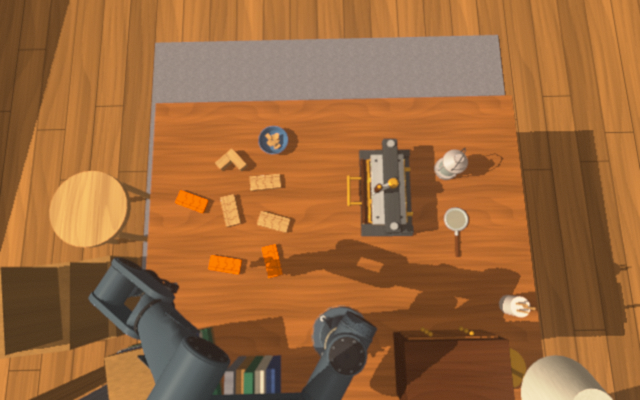

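Scene: three wooden panels at top-view (266,182), (231,210), (274,222). Orange look-alikes are at (192,201), (225,264), (271,260). The press is near (387,190) with the pull bar at (350,190), and the corner block and dish are at (230,159) and (273,140). Next I measure from depth and colour.

```bash
cat > m.py <<'E'
from h import *
def cloud(n,d):
    v,u=np.mgrid[0:400,0:640]; uv=np.c_[u.ravel(),v.ravel()]
    return pts(n,uv,d).reshape(400,640,3)
def panels(a,d,lo=0.010,hi=0.03,roi=None,z=0.018):
    P=cloud('top',d); hsv=cv2.cvtColor(a,cv2.COLOR_BGR2HSV)
    m=((P[...,2]>lo)&(P[...,2]<hi)&(d>0)&(hsv[...,1]<165)).astype(np.uint8)
    if roi is not None:
        q=np.zeros_like(m); x0,x1,y0,y1=roi; q[y0:y1,x0:x1]=1; m*=q
    m=cv2.morphologyEx(m,cv2.MORPH_OPEN,np.ones((3,3)))
    out=[]
    for c in cv2.findContours(m,cv2.RETR_EXTERNAL,cv2.CHAIN_APPROX_NONE)[0]:
        if cv2.contourArea(c)<150: continue
        w=onz('top',c[:,0].astype(float),z)[:,:2]
        r=cv2.minAreaRect((w*1000).astype(np.float32)); b=cv2.boxPoints(r)
        e=[b[1]-b[0],b[2]-b[1]]; L=max(e,key=np.linalg.norm)
        out.append((np.round(r[0],1),np.round(sorted(r[1]),1),round(np.degrees(np.arctan2(L[1],L[0]))%180,1),np.round(c[:,0].mean(0)),np.round(np.median(hsv[c[:,0,1],c[:,0,0]],0))))
    return out
E
python3 - <<'E'
from m import *
a=np.load('top_i.npy');d=np.load('top_d.npy')
for r in panels(a,d,roi=(150,330,120,290)): print(*r)
P=cloud('top',d); hsv=cv2.cvtColor(a,cv2.COLOR_BGR2HSV)
print('desk z',np.median(P[230:240,330:350,2]))
R=np.zeros((400,640),bool);R[125:250,335:430]=1
def rep(m,name,z):
    m=m&R
    v,u=np.nonzero(m)
    if len(v)<3: print(name,len(v));return
    w=onz('top',np.c_[u,v],z)[:,:2]*1000
    r=cv2.minAreaRect(w.astype(np.float32)); print(name,len(v),np.round(r[0],1),np.round(r[1],1),round(r[2],2),'meanz',np.round(P[m][:,2].mean(),4))
z=P[...,2]
rep((z>.135)&(z<.17),'beam',.158)
rep((z>.010)&(z<.024),'base',.018)
rep((z>.225)&(z<.26),'handle',.248)
rep((z>.174)&(z<.19),'arm',.182)
rep((hsv[...,1]>150)&(hsv[...,2]>150)&(np.arange(640)[None]<357)&(z>.03)&(z<.06),'pull',.052)
E
```

```text
[433.1 248.1] [ 54.9 119.6] 72.8 [273. 221.] [ 16. 156. 226.]
[481.5 419.2] [ 55.3 118.9] 13.1 [230. 210.] [ 15. 157. 224.]
[593.4 280.5] [ 55.8 117.4] 93.6 [264. 182.] [ 16. 156. 226.]
desk z -0.0007234060659297992
beam 1364 [ 541.5 -195.6] [ 60.2 347.3] 88.94 meanz 0.157
base 775 [ 599.4 -182.5] [498.  257.2] 11.06 meanz 0.0172
handle 45 [ 514.4 -134.9] [20.2 24.3] 87.2 meanz 0.245
arm 109 [ 524.2 -169.8] [ 37.7 100.3] 27.92 meanz 0.1831
pull 116 [543.8 -61.1] [ 31.2 118.9] 87.94 meanz 0.0493
```

```bash
python3 - <<'E'
from h import *
a=np.load('top_i.npy');b=np.load('scene_i.npy')
A=cv2.resize(a[120:250,330:430],None,fx=4,fy=4,interpolation=cv2.INTER_CUBIC)
B=cv2.resize(b[140:240,220:340],None,fx=3.3,fy=3.3,interpolation=cv2.INTER_CUBIC)
o=np.zeros((520,800,3),np.uint8);o[:,:400]=A;o[:330,400:796]=B
cv2.imwrite('pics/press.png',o)
E
```

```text
(no output)
```

View pics/press.png

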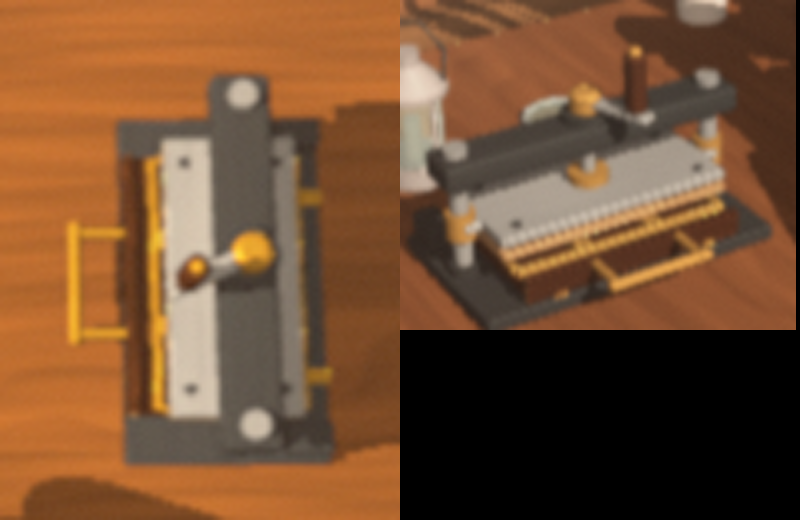

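The crop shows the press with its axis along world x and the pull bar toward +y. The brass spindle cap is at top (393,183) and scene (276,169). The handle tip is at top (379.5,187) and scene (291,154). I'll refine the axis and yaw next.

```bash
python3 - <<'E'
from m import *
a=np.load('top_i.npy');d=np.load('top_d.npy')
P=cloud('top',d); hsv=cv2.cvtColor(a,cv2.COLOR_BGR2HSV); z=P[...,2]
R=np.zeros((400,640),bool);R[125:250,335:430]=1
def tri(u1,u2):
    o1,d1=ray('top',[u1]);o2,d2=ray('scene',[u2]);d1=d1[0];d2=d2[0]
    t=np.linalg.lstsq(np.c_[d1,-d2],o2-o1,rcond=None)[0]; p,q=o1+t[0]*d1,o2+t[1]*d2
    return np.round((p+q)/2*1000,1),round(np.linalg.norm(p-q)*1000,1)
print('cap',tri((393,183),(276.5,169)),'htip',tri((379.5,186.7),(291,154.5)))
m=R&(z>.15)&(z<.165); v,u=np.nonzero(m); w=onz('top',np.c_[u,v],.158)[:,:2]*1000
print(np.round(cv2.boxPoints(cv2.minAreaRect(w.astype(np.float32))),1))
# beam edges per row: fit
for side in(min,max):
    q=[]
    for r in range(146,226):
        c=np.nonzero(m[r])[0]
        if len(c)>8: q.append((side(c),r))
    e=onz('top',np.array(q,float),.158)[:,:2]*1000
    l=cv2.fitLine(e.astype(np.float32),cv2.DIST_HUBER,0,.01,.01).ravel(); print('edge',np.round(l,3), 'y at x=541', l[3]+(541-l[2])*l[1]/l[0])
# pull bar
m2=R&(hsv[...,1]>150)&(hsv[...,2]>150)&(np.arange(640)[None]<357)&(z>.03)
q=[(np.nonzero(m2[r])[0].min(),r) for r in range(400) if m2[r].any()]
q=[(c,r) for c,r in q if c<352]; e=onz('top',np.array(q,float),.046)[:,:2]*1000
print('bar outer edge',np.round(e[[0,-1]],1)); l=cv2.fitLine(e.astype(np.float32),cv2.DIST_HUBER,0,.01,.01).ravel(); print(np.round(l,3))
m3=R&(hsv[...,1]<60)&(z>.07)&(z<.14)
print('platen top z',np.median(z[m3]), m3.sum())
print('handle px z',np.round(P[R&(z>.225)].mean(0),4))
# bystanders extents above
for n,(x0,x1,y0,y1) in dict(lantern=(430,485,140,190),dish=(255,292,122,157)).items():
    k=z[y0:y1,x0:x1]>.02; print(n,np.round(P[y0:y1,x0:x1][k].min(0),3),np.round(P[y0:y1,x0:x1][k].max(0),3))
E
```

```text
cap (array([ 540.1, -196.2,  178. ]), np.float64(1.2)) htip (array([ 514.2, -136.9,  249.7]), np.float64(1.9))
[[ 367.3 -222.5]
 [ 714.6 -228.6]
 [ 715.6 -170.9]
 [ 368.3 -164.8]]
edge [ 1.00000e+00 -1.50000e-02  5.34714e+02 -1.69726e+02] y at x=541 -169.82323
edge [ 1.00000e+00 -1.80000e-02  5.32136e+02 -2.20427e+02] y at x=541 -220.58195
bar outer edge [[799.7 -22.9]
 [389.7 -13.5]]
[ 9.99000e-01 -4.40000e-02  5.45926e+02 -4.56290e+01]
platen top z 0.0821340547941648 1022
handle px z [ 0.3866 -0.0356  0.8643]
lantern [ 0.25  -0.491  0.021] [0.682 0.071 1.528]
dish [0.25  0.071 0.02 ] [0.821 0.305 1.528]
```

```bash
cat > g.py <<'E'
import sys
from h import *
# usage: g.py x y z [yaw_of_tool_y_deg]
s=ctrl.get_state(); R=np.array(s['orientation']); p=np.array(s['tool_pos'])
print('t',round(s['time_s'],2),'tcp',np.round(p*1000,1),'yaw_y',round(np.degrees(np.arctan2(R[1,1],R[0,1])),1),'zax',np.round(R[:,2],3),'j6',round(s['joints'][5],2),'F',np.round(s['wrist_force'],1),'w',round(s['grip_width'],4),'ff',round(s['finger_force'],1))
if len(sys.argv)>3:
    u=R.T@(np.array(list(map(float,sys.argv[1:4])))-p)/.02; n=int(np.ceil(abs(u).max()))or 1
    print('units',np.round(u,2),'rows',n,'per row',np.round(u/n,3))
if len(sys.argv)>4:
    dy=(np.degrees(np.arctan2(R[1,1],R[0,1]))-float(sys.argv[4])+180)%360-180
    print('wz total units',round(dy/4,2))
E
python3 g.py 0.5143 -0.136 0.30
```

```text
t 0.1 tcp [220.9 584.  238.4] yaw_y 69.3 zax [-0.001 -0.002 -1.   ] j6 -0.18 F [ 0.1  0.3 -0.3] w 0.0852 ff 0.0
units [-26.46 -28.48  -3.03] rows 29 per row [-0.913 -0.982 -0.105]
```

```bash

python3 -m inch '[[[0,0,0],[-0.3,-0.3,-0.3],0.3],[[0,0,0],[-0.7,-0.7,-0.5],0.3],[[0,0,0],[-0.9,-0.98,-0.4],0.3],[[0,0,0],[-0.91,-0.98,-0.4],0.3],[[0,0,0],[-0.91,-0.98,-0.4],0.3],[[0,0,0],[-0.91,-0.98,-0.4],0.3],[[0,0,0],[-0.91,-0.98,-0.4],0.3],[[0,0,0],[-0.91,-0.98,-0.2],0.3],[[0,0,0],[-0.91,-0.98,0],0.3],[[0,0,0],[-0.91,-0.98,0],0.3]]' 20
python3 -m inch '[[[0,0,0],[-0.91,-0.98,0],0.3],[[0,0,0],[-0.91,-0.98,0],0.3],[[0,0,0],[-0.91,-0.98,0],0.3],[[0,0,0],[-0.91,-0.98,0],0.3],[[0,0,0],[-0.91,-0.98,0],0.3],[[0,0,0],[-0.91,-0.98,0],0.3],[[0,0,0],[-0.91,-0.98,0],0.3],[[0,0,0],[-0.91,-0.98,0],0.3],[[0,0,0],[-0.91,-0.98,0],0.3],[[0,0,0],[-0.91,-0.98,0],0.3]]'
python3 -m inch '[[[0,0,0],[-0.91,-0.98,0],0.3],[[0,0,0],[-0.91,-0.98,0],0.3],[[0,0,0],[-0.91,-0.98,0],0.3],[[0,0,0],[-0.91,-0.98,0],0.3],[[0,0,0],[-0.91,-0.98,0],0.3],[[0,0,0],[-0.7,-0.8,0],0.3],[[0,0,0],[-0.5,-0.5,0],0.3],[[0,0,0],[0,0,0],0.3]]'
python3 g.py 0.5143 -0.136 0.30 -156
```

```text
time_s: 0.93
tool_pos: [0.3136, 0.3589, 0.3]
orientation: [[-0.935, 0.354, 0.001], [0.354, 0.935, 0.0], [-0.001, 0.001, -1.0]]
wrist_force: [0.8, -0.1, -0.4]
grip_width: 0.06
finger_force: 0.0
time_s: 1.77
tool_pos: [0.4139, 0.1112, 0.2996]
orientation: [[-0.935, 0.354, 0.0], [0.354, 0.935, -0.0], [-0.0, -0.0, -1.0]]
wrist_force: [0.1, 0.5, -0.1]
grip_width: 0.0599
finger_force: 0.0
time_s: 2.43
tool_pos: [0.4789, -0.0463, 0.2995]
orientation: [[-0.934, 0.357, 0.001], [0.357, 0.934, -0.001], [-0.002, -0.001, -1.0]]
wrist_force: [-0.2, 0.1, -0.2]
grip_width: 0.0596
finger_force: 0.0
t 2.43 tcp [478.9 -46.3 299.5] yaw_y 69.1 zax [ 0.001 -0.001 -1.   ] j6 -1.53 F [-0.2  0.1 -0.2] w 0.0596 ff 0.0
units [-3.25 -3.56 -0.02] rows 4 per row [-0.814 -0.889 -0.004]
wz total units -33.73
```

```bash

T='' ; python3 -m inch '[[[0,0,0],[-0.81,-0.89,0],0.5],[[0,0,0],[-0.81,-0.89,0],0.5],[[0,0,0],[-0.81,-0.89,0],0.5],[[0,0,0],[-0.81,-0.89,0],0.5],[[0,0,1],[0,0,0],0.5],[[0,0,1],[0,0,0],0.5],[[0,0,1],[0,0,0],0.5],[[0,0,1],[0,0,0],0.5],[[0,0,1],[0,0,0],0.5],[[0,0,1],[0,0,0],0.5]]'
for i in 1 2 3 4; do python3 -m inch '[[[0,0,1],[0,0,0],0.5],[[0,0,1],[0,0,0],0.5],[[0,0,1],[0,0,0],0.5],[[0,0,1],[0,0,0],0.5],[[0,0,1],[0,0,0],0.5],[[0,0,1],[0,0,0],0.5],[[0,0,1],[0,0,0],0.5],[[0,0,1],[0,0,0],0.5],[[0,0,1],[0,0,0],0.5],[[0,0,1],[0,0,0],0.5]]' >/dev/null; done
python3 -m inch '[[[0,0,1],[0,0,0],0.5],[[0,0,1],[0,0,0],0.5],[[0,0,1],[0,0,0],0.5],[[0,0,1],[0,0,0],0.5],[[0,0,1],[0,0,0],0.5],[[0,0,1],[0,0,0],0.5],[[0,0,1],[0,0,0],0.5],[[0,0,1],[0,0,0],0.5],[[0,0,1],[0,0,0],0.5],[[0,0,0.3],[0,0,0],0.5],[[0,0,0],[0,0,0],0.5]]' |head -1
python3 g.py 0.5143 -0.136 0.216 -156
```

```text
time_s: 3.27
tool_pos: [0.5124, -0.1316, 0.2993]
orientation: [[-0.709, 0.705, -0.001], [0.705, 0.709, 0.001], [0.002, 0.0, -1.0]]
wrist_force: [0.6, 0.3, 0.3]
grip_width: 0.0428
finger_force: 0.0
t 6.6 tcp [ 512.4 -131.6  299.3] yaw_y -114.9 zax [-0.001  0.001 -1.   ] j6 1.54 F [-0.8  0.4 -0.3] w 0.0425 ff 0.0
units [0.18 0.16 4.17] rows 5 per row [0.037 0.033 0.833]
wz total units 10.29invalid input at $: expected 1 to 10 rows
```

```bash

python3 -m inch '[[[0,0,1],[0,0,0],0.5],[[0,0,1],[0,0,0],0.5],[[0,0,1],[0,0,0],0.5],[[0,0,1],[0,0,0],0.5],[[0,0,1],[0,0,0],0.5],[[0,0,1],[0,0,0],0.5],[[0,0,1],[0,0,0],0.5],[[0,0,1],[0,0,0],0.5],[[0,0,1],[0,0,0],0.5],[[0,0,1],[0,0,0],0.5]]' |head -1
python3 -m inch '[[[0,0,0],[0,0,0],0.5]]' |head -1
python3 g.py 0.5143 -0.136 0.216 -156
```

```text
time_s: 7.43
time_s: 7.52
t 7.52 tcp [ 512.5 -131.7  299.3] yaw_y -154.7 zax [-0.001  0.001 -1.   ] j6 2.24 F [-0.2 -0.4  0.1] w 0.0426 ff 0.0
units [0.24 0.01 4.17] rows 5 per row [0.047 0.002 0.833]
wz total units 0.32
```

```bash

python3 -m inch '[[[0,0,0.3],[0.24,0,0.5],0.5],[[0,0,0],[0,0,0.85],0.5],[[0,0,0],[0,0,0.85],0.5],[[0,0,0],[0,0,0.85],0.5],[[0,0,0],[0,0,0.8],0.5],[[0,0,0],[0,0,0.32],0.5],[[0,0,0],[0,0,0],1],[[0,0,0],[0,0,0],1],[[0,0,0],[0,0,0],1],[[0,0,0],[0,0,0],1]]' 60
python3 g.py 0.5143 -0.136 0.216 -156
```

```text
time_s: 8.35
tool_pos: [0.5157, -0.1364, 0.2152]
orientation: [[0.408, -0.913, 0.001], [-0.913, -0.408, 0.002], [-0.002, -0.002, -1.0]]
wrist_force: [3.0, 3.7, -9.9]
grip_width: 0.0224
finger_force: 59.2
t 8.35 tcp [ 515.7 -136.4  215.2] yaw_y -155.9 zax [ 0.001  0.002 -1.   ] j6 2.25 F [ 3.   3.7 -9.9] w 0.0224 ff 59.2
units [-0.05  0.05 -0.04] rows 1 per row [-0.048  0.054 -0.038]
wz total units 0.02
```

```bash

python3 -m inch '[[[0,0,-1],[0.008,0.227,0],1],[[0,0,-1],[0.008,0.227,0],1],[[0,0,-1],[0.008,0.227,0],1],[[0,0,-1],[0.008,0.227,0],1],[[0,0,-1],[0.008,0.227,0],1],[[0,0,-1],[0.008,0.227,0],1]]' 60
python3 - <<'E'
from h import *
s=ctrl.get_state();p=np.array(s['tool_pos'])[:2]*1000-[540.5,-196]; print(p,np.linalg.norm(p),np.degrees(np.arctan2(p[1],p[0])))
E
python3 g.py
```

```text
time_s: 8.85
tool_pos: [0.4944, -0.1527, 0.2152]
orientation: [[0.746, -0.666, 0.002], [-0.666, -0.746, 0.002], [0.001, -0.003, -1.0]]
wrist_force: [7.5, 3.9, -12.2]
grip_width: 0.0228
finger_force: 59.4
[-46.08589701  43.34680388] 63.26812238187124 136.7542736685305
t 8.85 tcp [ 494.4 -152.7  215.2] yaw_y -131.7 zax [ 0.002  0.002 -1.   ] j6 1.78 F [  7.5   3.9 -12.2] w 0.0228 ff 59.4
```

```bash

for i in 1 2 3; do python3 -m inch '[[[0,0,-1],[0.008,0.227,0],1],[[0,0,-1],[0.008,0.227,0],1],[[0,0,-1],[0.008,0.227,0],1],[[0,0,-1],[0.008,0.227,0],1],[[0,0,-1],[0.008,0.227,0],1],[[0,0,-1],[0.008,0.227,0],1],[[0,0,-1],[0.008,0.227,0],1],[[0,0,-1],[0.008,0.227,0],1],[[0,0,-1],[0.008,0.227,0],1],[[0,0,-1],[0.008,0.227,0],1]]' 60 | egrep 'pos|force|width'; done
python3 - <<'E'
from h import *
s=ctrl.get_state();p=np.array(s['tool_pos'])[:2]*1000-[540.5,-196]; print(p,np.linalg.norm(p),np.degrees(np.arctan2(p[1],p[0])))
E
python3 g.py
```

```text
tool_pos: [0.4791, -0.1935, 0.2153]
wrist_force: [10.3, 6.0, -13.8]
grip_width: 0.0222
finger_force: 59.4
tool_pos: [0.4931, -0.2342, 0.2152]
wrist_force: [10.6, 9.4, -10.1]
grip_width: 0.0224
finger_force: 59.6
tool_pos: [0.5299, -0.2568, 0.2153]
wrist_force: [7.5, 10.0, -6.4]
grip_width: 0.023
finger_force: 60.0
[-10.64721616 -60.76524315] 61.6909878902908 -99.9384117583943
t 11.35 tcp [ 529.9 -256.8  215.3] yaw_y -11.9 zax [ 0.002  0.008 -1.   ] j6 -0.44 F [ 7.5 10.  -6.4] w 0.023 ff 60.0
```

```bash

python3 -m inch '[[[0,0,-1],[-0.05,0.227,0],1],[[0,0,-1],[-0.05,0.227,0],1],[[0,0,-1],[0.008,0.227,0],1],[[0,0,-1],[0.008,0.227,0],1],[[0,0,-1],[0.008,0.227,0],1],[[0,0,-1],[0.008,0.227,0],1],[[0,0,-1],[0.008,0.227,0],1],[[0,0,-1],[0.008,0.227,0],1],[[0,0,-1],[0.008,0.227,0],1],[[0,0,-1],[0.008,0.227,0],1]]' 60 | egrep 'pos|force|width'; 
python3 -m inch '[[[0,0,-1],[0.008,0.227,0],1],[[0,0,-1],[0.008,0.227,0],1],[[0,0,-1],[0.008,0.227,0],1],[[0,0,-1],[0.008,0.227,0],1],[[0,0,-1],[0.008,0.227,0],1],[[0,0,-1],[0.008,0.227,0],1],[[0,0,-1],[0.008,0.227,0],1],[[0,0,-1],[0.008,0.227,0],1],[[0,0,-1],[0.008,0.227,0],1],[[0,0,-1],[0.008,0.227,0],1]]' 60 | egrep 'pos|force|width'
python3 - <<'E'
from h import *
s=ctrl.get_state();p=np.array(s['tool_pos'])[:2]*1000-[540.5,-196]; print(p,np.linalg.norm(p),np.degrees(np.arctan2(p[1],p[0])))
a,d=vision.read_camera('top');np.save('t1.npy',d)
from m import *
z=cloud('top',d)[...,2]; R=np.zeros((400,640),bool);R[125:250,335:430]=1
m3=R&(cv2.cvtColor(a,cv2.COLOR_BGR2HSV)[...,1]<60)&(z>.07)&(z<.14);print('platen',np.median(z[m3]),m3.sum())
E
python3 g.py
```

```text
tool_pos: [0.5714, -0.2519, 0.2153]
wrist_force: [0.0, 9.7, -2.3]
grip_width: 0.0225
finger_force: 60.4
tool_pos: [0.6017, -0.2204, 0.2153]
wrist_force: [2.5, 7.1, -4.4]
grip_width: 0.0227
finger_force: 60.3
[ 61.1644459  -24.37542087] 65.84261981896127 -21.728404791213773
platen 0.0893818366702166 343
t 13.07 tcp [ 602.  -219.7  215.3] yaw_y 68.3 zax [-0.001  0.006 -1.   ] j6 -1.72 F [ 2.4  8.3 -4.7] w 0.0228 ff 60.5
```

```bash

python3 -m inch '[[[0,0,-1],[0.008,0.227,0],1],[[0,0,-1],[0.008,0.227,0],1],[[0,0,-1],[0.008,0.227,0],1],[[0,0,-1],[0.008,0.227,0],1]]' 60 | egrep 'pos|force|width'
python3 -m inch '[[[0,0,-1],[0.008,0.227,0],1]]' 60 | egrep 'pos|force|width'
python3 -m inch '[[[0,0,-1],[0.008,0.227,0],1]]' 60 | egrep 'pos|force|width'
python3 -m inch '[[[0,0,-0.5],[0.004,0.113,0],1]]' 60 | egrep 'pos|force|width'
python3 g.py
```

```text
tool_pos: [0.6066, -0.2032, 0.2153]
wrist_force: [3.2, 6.3, -6.4]
grip_width: 0.0228
finger_force: 60.1
tool_pos: [0.6071, -0.1987, 0.2153]
wrist_force: [4.3, 5.7, -7.2]
grip_width: 0.0227
finger_force: 60.1
tool_pos: [0.6073, -0.1942, 0.2153]
wrist_force: [4.0, 6.0, -6.7]
grip_width: 0.0223
finger_force: 60.1
tool_pos: [0.6072, -0.1918, 0.2153]
wrist_force: [3.9, 5.3, -7.7]
grip_width: 0.0227
finger_force: 60.1
t 13.65 tcp [ 607.2 -191.8  215.3] yaw_y 94.1 zax [ 0.002  0.004 -1.   ] j6 -2.13 F [ 3.9  5.3 -7.7] w 0.0227 ff 60.1
```

```bash

for i in 1 2 3; do python3 -m inch '[[[0,0,-1],[0.008,0.227,0],1]]' 60 | egrep 'pos|_force'; done
python3 -m inch '[[[0,0,-1],[0.008,0.227,0],1],[[0,0,-1],[0.008,0.227,0],1],[[0,0,-1],[0.008,0.227,0],1],[[0,0,-1],[0.008,0.227,0],1],[[0,0,-1],[0.008,0.227,0],1],[[0,0,0],[0,0,0],1]]' 60 | egrep 'pos|force|width'
python3 g.py
```

```text
tool_pos: [0.6069, -0.1876, 0.2153]
wrist_force: [5.8, 6.1, -7.5]
finger_force: 60.1
tool_pos: [0.6062, -0.183, 0.2153]
wrist_force: [3.7, 5.3, -9.7]
finger_force: 45.7
tool_pos: [0.6053, -0.1801, 0.2153]
wrist_force: [6.3, 1.9, -8.6]
finger_force: 44.2
tool_pos: [0.5961, -0.1587, 0.2154]
wrist_force: [7.9, 5.8, -10.3]
grip_width: 0.0229
finger_force: 59.4
t 14.4 tcp [ 596.1 -158.7  215.4] yaw_y 126.2 zax [ 0.005  0.003 -1.   ] j6 -2.65 F [  7.9   5.8 -10.3] w 0.0229 ff 59.4
```

```bash

python3 -m inch '[[[0,0,0],[0,0,0],0.3],[[0,0,0],[0,0,0],0.3],[[0,0,0],[0,0,0],0.3],[[0,0,0],[0,0,0],0.3],[[0,0,0],[0,0,0],0.3],[[0,0,1],[0,0,0],0.3],[[0,0,1],[0,0,0],0.3],[[0,0,1],[0,0,0],0.3],[[0,0,1],[0,0,0],0.3],[[0,0,1],[0,0,0],0.3]]' 60 | egrep 'pos|force|width'
for i in 1 2 3 4 5 6 7; do python3 -m inch '[[[0,0,1],[0,0,0],0.3],[[0,0,1],[0,0,0],0.3],[[0,0,1],[0,0,0],0.3],[[0,0,1],[0,0,0],0.3],[[0,0,1],[0,0,0],0.3],[[0,0,1],[0,0,0],0.3],[[0,0,1],[0,0,0],0.3],[[0,0,1],[0,0,0],0.3],[[0,0,1],[0,0,0],0.3],[[0,0,1],[0,0,0],0.3]]' | egrep '_force'; done
python3 -m inch '[[[0,0,0.8],[0,0,0],0.3],[[0,0,0],[0,0,0],0.3]]' | egrep 'pos|_force'
python3 g.py 0.595 -0.159 0.215
```

```text
tool_pos: [0.5939, -0.1614, 0.2162]
wrist_force: [0.2, 0.2, 0.1]
grip_width: 0.0597
finger_force: 0.0
wrist_force: [-0.3, 0.6, -0.1]
finger_force: 0.0
wrist_force: [0.2, -0.6, 0.5]
finger_force: 0.0
wrist_force: [0.6, 0.0, -0.3]
finger_force: 0.0
wrist_force: [-0.4, 0.8, -0.1]
finger_force: 0.0
wrist_force: [-0.8, -0.7, -0.1]
finger_force: 0.0
wrist_force: [-0.3, 0.8, 0.4]
finger_force: 0.0
wrist_force: [0.3, -0.5, 0.5]
finger_force: 0.0
tool_pos: [0.5939, -0.1613, 0.2162]
wrist_force: [0.0, 0.4, -0.1]
finger_force: 0.0
t 21.23 tcp [ 593.9 -161.3  216.2] yaw_y -177.2 zax [ 0. -0. -1.] j6 2.65 F [ 0.   0.4 -0.1] w 0.0601 ff 0.0
units [-0.11 -0.06  0.06] rows 1 per row [-0.113 -0.059  0.062]
```

```bash

python3 -m inch '[[[0,0,0],[-0.05,-0.04,0.05],1],[[0,0,0],[0,0,0],1],[[0,0,0],[0,0,0],1],[[0,0,0],[0,0,0],1],[[0,0,-1],[-0.191,0.123,0],1],[[0,0,-1],[-0.191,0.123,0],1],[[0,0,-1],[-0.191,0.123,0],1],[[0,0,-1],[-0.191,0.123,0],1],[[0,0,-1],[-0.191,0.123,0],1],[[0,0,-1],[-0.191,0.123,0],1]]' 60 | egrep 'pos|force|width'
cat > c.py <<'E'
from h import *
s=ctrl.get_state();p=np.array(s['tool_pos'])[:2]*1000-[540.5,-196]; r=np.linalg.norm(p); n=p/r; t=np.array([-n[1],n[0]]); F=np.array(s['wrist_force'])[:2]
R=np.array(s['orientation']); 
print('t',s['time_s'],'r',r.round(1),'ang',np.degrees(np.arctan2(p[1],p[0])).round(1),'Frad',(F@n).round(1),'Ftan',(F@t).round(1),'w',round(s['grip_width'],4),'j6',round(s['joints'][5],2),'yaw',np.degrees(np.arctan2(R[1,1],R[0,1])).round(1),'outward in tool',np.round(R.T@[*n,0],2)[:2])
E
python3 c.py
```

```text
tool_pos: [0.5783, -0.1408, 0.2154]
wrist_force: [7.2, 1.6, -2.0]
grip_width: 0.0225
finger_force: 59.1
t 22.0667 r 66.9 ang 55.6 Frad 5.4 Ftan -5.1 w 0.0225 j6 2.24 yaw -152.9 outward in tool [-0.48 -0.88]
```

```bash

for i in 1 2 3; do python3 -m inch '[[[0,0,-1],[-0.191,0.123,0],1],[[0,0,-1],[-0.191,0.123,0],1],[[0,0,-1],[-0.191,0.123,0],1],[[0,0,-1],[-0.191,0.123,0],1],[[0,0,-1],[-0.191,0.123,0],1],[[0,0,-1],[-0.191,0.123,0],1],[[0,0,-1],[-0.191,0.123,0],1],[[0,0,-1],[-0.191,0.123,0],1],[[0,0,-1],[-0.191,0.123,0],1],[[0,0,-1],[-0.191,0.123,0],1]]' 60 | egrep '_forcex'; python3 c.py; done
```

```text
t 22.9 r 65.5 ang 94.6 Frad 3.8 Ftan -9.3 w 0.0229 j6 1.52 yaw -112.9 outward in tool [-0.46 -0.89]
t 23.7333 r 63.5 ang 134.6 Frad -3.0 Ftan -12.6 w 0.0228 j6 0.75 yaw -72.9 outward in tool [-0.46 -0.89]
t 24.5667 r 61.7 ang 175.4 Frad -11.0 Ftan -10.9 w 0.0226 j6 -0.03 yaw -32.9 outward in tool [-0.47 -0.88]
```

```bash

python3 -m inch '[[[0,0,-1],[-0.215,0.08,0],1],[[0,0,-1],[-0.215,0.08,0],1],[[0,0,-1],[-0.191,0.123,0],1],[[0,0,-1],[-0.191,0.123,0],1],[[0,0,-1],[-0.191,0.123,0],1],[[0,0,-1],[-0.191,0.123,0],1],[[0,0,-1],[-0.191,0.123,0],1],[[0,0,-1],[-0.191,0.123,0],1],[[0,0,-1],[-0.191,0.123,0],1],[[0,0,-1],[-0.191,0.123,0],1]]' 60 | egrep '_forcex'; python3 c.py
for i in 1 2 3; do python3 -m inch '[[[0,0,-1],[-0.191,0.123,0],1],[[0,0,-1],[-0.191,0.123,0],1],[[0,0,-1],[-0.191,0.123,0],1],[[0,0,-1],[-0.191,0.123,0],1],[[0,0,-1],[-0.191,0.123,0],1],[[0,0,-1],[-0.191,0.123,0],1],[[0,0,-1],[-0.191,0.123,0],1],[[0,0,-1],[-0.191,0.123,0],1],[[0,0,-1],[-0.191,0.123,0],1],[[0,0,-1],[-0.191,0.123,0],1]]' 60 | egrep '_forcex'; python3 c.py; done
```

```text
t 25.4 r 61.1 ang -143.8 Frad -18.6 Ftan -2.3 w 0.0224 j6 -0.78 yaw 7.0 outward in tool [-0.49 -0.87]
t 26.2333 r 61.8 ang -102.7 Frad -10.1 Ftan 4.3 w 0.0228 j6 -1.47 yaw 47.0 outward in tool [-0.51 -0.86]
t 27.0667 r 63.7 ang -61.9 Frad -2.3 Ftan 4.8 w 0.0226 j6 -2.12 yaw 86.9 outward in tool [-0.52 -0.86]
t 27.9 r 65.7 ang -22.1 Frad 5.8 Ftan 2.4 w 0.0225 j6 -2.74 yaw 126.9 outward in tool [-0.51 -0.86]
```

```bash

python3 -m inch '[[[0,0,-0.5],[-0.186,0.13,0],1],[[0,0,0],[-0.176,0.143,0],1]]' 60 | egrep '_forcex'; python3 c.py
python3 -m inch '[[[0,0,0],[-0.166,0.155,0],1]]' 60 | egrep '_forcex'; python3 c.py
python3 -m inch '[[[0,0,0],[-0.155,0.166,0],1]]' 60 | egrep '_forcex'; python3 c.py
python3 -m inch '[[[0,0,0],[-0.14,0.17,0],1],[[0,0,0],[0,0,0],1]]' 60 | egrep '_forcex'; python3 c.py
```

```text
t 28.0667 r 65.8 ang -18.0 Frad 8.0 Ftan -16.4 w 0.0229 j6 -2.77 yaw 129.1 outward in tool [-0.54 -0.84]
t 28.15 r 66.3 ang -15.1 Frad 10.3 Ftan -12.1 w 0.0225 j6 -2.76 yaw 129.0 outward in tool [-0.59 -0.81]
t 28.2333 r 66.8 ang -11.4 Frad 12.2 Ftan -12.7 w 0.0223 j6 -2.75 yaw 129.0 outward in tool [-0.64 -0.77]
t 28.4 r 67.6 ang -6.5 Frad 12.9 Ftan -8.8 w 0.0225 j6 -2.75 yaw 128.9 outward in tool [-0.7  -0.71]
```

```bash

python3 -m inch '[[[0,0,0],[-0.06,0.12,0],1],[[0,0,0],[0,0,0],1]]' 60 | egrep '_forcex'; python3 c.py
python3 -m inch '[[[0,0,0],[-0.06,0.12,0],1],[[0,0,0],[0,0,0],1]]' 60 | egrep '_forcex'; python3 c.py
python3 -m inch '[[[0,0,0],[-0.06,0.12,0],1],[[0,0,0],[0,0,0],1]]' 60 | egrep '_forcex'; python3 c.py
```

```text
t 28.5667 r 67.7 ang -5.7 Frad 17.1 Ftan -13.4 w 0.0223 j6 -2.74 yaw 129.0 outward in tool [-0.71 -0.7 ]
t 28.7333 r 68.2 ang -3.2 Frad 18.1 Ftan -12.2 w 0.0227 j6 -2.74 yaw 128.9 outward in tool [-0.74 -0.67]
t 28.9 r 68.7 ang -0.6 Frad 19.6 Ftan -11.6 w 0.0229 j6 -2.74 yaw 128.9 outward in tool [-0.77 -0.64]
```

```bash

python3 -m inch '[[[0,0,0],[-0.05,0.12,0],1],[[0,0,0],[0,0,0],1]]' 60 | egrep '_forcex'; python3 c.py
python3 -m inch '[[[0,0,0],[-0.04,0.12,0],1],[[0,0,0],[0,0,0],1]]' 60 | egrep '_forcex'; python3 c.py
python3 - <<'E'
from m import *
a,d=vision.read_camera('top')
z=cloud('top',d)[...,2]; R=np.zeros((400,640),bool);R[125:250,335:430]=1
m3=R&(cv2.cvtColor(a,cv2.COLOR_BGR2HSV)[...,1]<60)&(z>.07)&(z<.14);print('platen',np.median(z[m3]),m3.sum())
E
```

```text
t 29.0667 r 69.0 ang 1.0 Frad 22.5 Ftan -13.5 w 0.0225 j6 -2.73 yaw 128.9 outward in tool [-0.79 -0.61]
t 29.2333 r 69.2 ang 1.6 Frad 25.2 Ftan -17.6 w 0.0227 j6 -2.73 yaw 128.9 outward in tool [-0.8 -0.6]
platen 0.10175831294221782 108
```

```bash

python3 -m inch '[[[0,0,0],[0,0,0],0.4],[[0,0,0],[0,0,0],0.4],[[0,0,0],[0,0,0],0.4],[[0,0,0],[0,0,-0.8],0.5],[[0,0,0],[0,0,-1],0.5],[[0,0,0],[0,0,-1],0.5],[[0,0,1],[0,0,-0.9],0.5],[[0,0,1],[0,0,0],0.5],[[0,0,1],[0,0,0],0.5],[[0,0,1],[0,0,0],0.5]]' | egrep 'pos|_force'
python3 -m inch '[[[0,0,1],[0,0,0],0.5],[[0,0,1],[0,0,0],0.5],[[0,0,1],[0,0,0],0.5],[[0,0,1],[0,0,0],0.5],[[0,0,1],[0,0,0],0.5],[[0,0,0.5],[0,0,0],0.5]]' | egrep 'pos|_force'
python3 - <<'E'
from m import *
a=np.load('top_i.npy');hsv=cv2.cvtColor(a,cv2.COLOR_BGR2HSV)
m=(hsv[...,0]<30)&(hsv[...,1]>150)&(hsv[...,2]>190)
S=a.astype(int)
for r in (180,185,190,195,200): print(r,[tuple(x) for x in a[r,344:356]][::1])
E
python3 g.py
```

```text
tool_pos: [0.5982, -0.1852, 0.2895]
wrist_force: [0.3, 0.6, -1.1]
finger_force: 0.0
tool_pos: [0.598, -0.1851, 0.2889]
wrist_force: [-0.4, 0.1, -0.9]
finger_force: 0.0
180 [(np.uint8(44), np.uint8(101), np.uint8(176)), (np.uint8(44), np.uint8(101), np.uint8(176)), (np.uint8(44), np.uint8(120), np.uint8(194)), (np.uint8(48), np.uint8(158), np.uint8(231)), (np.uint8(46), np.uint8(169), np.uint8(237)), (np.uint8(39), np.uint8(134), np.uint8(201)), (np.uint8(40), np.uint8(104), np.uint8(165)), (np.uint8(45), np.uint8(99), np.uint8(168)), (np.uint8(47), np.uint8(103), np.uint8(174)), (np.uint8(45), np.uint8(103), np.uint8(173)), (np.uint8(45), np.uint8(104), np.uint8(173)), (np.uint8(44), np.uint8(101), np.uint8(173))]
185 [(np.uint8(47), np.uint8(107), np.uint8(187)), (np.uint8(49), np.uint8(107), np.uint8(187)), (np.uint8(45), np.uint8(119), np.uint8(198)), (np.uint8(47), np.uint8(155), np.uint8(231)), (np.uint8(44), np.uint8(168), np.uint8(237)), (np.uint8(40), np.uint8(138), np.uint8(206)), (np.uint8(43), np.uint8(108), np.uint8(175)), (np.uint8(47), np.uint8(106), np.uint8(183)), (np
[... 1268 characters left out ...]
int8(104), np.uint8(181))]
200 [(np.uint8(47), np.uint8(110), np.uint8(193)), (np.uint8(49), np.uint8(110), np.uint8(192)), (np.uint8(48), np.uint8(120), np.uint8(204)), (np.uint8(49), np.uint8(159), np.uint8(235)), (np.uint8(48), np.uint8(176), np.uint8(242)), (np.uint8(40), np.uint8(146), np.uint8(216)), (np.uint8(45), np.uint8(114), np.uint8(180)), (np.uint8(47), np.uint8(107), np.uint8(183)), (np.uint8(50), np.uint8(108), np.uint8(188)), (np.uint8(47), np.uint8(106), np.uint8(184)), (np.uint8(48), np.uint8(105), np.uint8(181)), (np.uint8(48), np.uint8(104), np.uint8(181))]
t 30.62 tcp [ 598.  -185.1  288.9] yaw_y 90.7 zax [-0.001  0.001 -1.   ] j6 -2.06 F [-0.4  0.1 -0.9] w 0.0425 ff 0.0
```

```bash
python3 - <<'E'
from h import *
print(onz('top',[(347.95,180),(348,190),(348.05,200)],.047))
E
python3 g.py 0.543 -0.049 0.29 90
```

```text
[[ 0.58485164 -0.04708325  0.047     ]
 [ 0.54493804 -0.04584718  0.047     ]
 [ 0.50540017 -0.04462172  0.047     ]]
t 30.62 tcp [ 598.  -185.1  288.9] yaw_y 90.7 zax [-0.001  0.001 -1.   ] j6 -2.06 F [-0.4  0.1 -0.9] w 0.0425 ff 0.0
units [ 2.66  6.84 -0.05] rows 7 per row [ 0.38   0.977 -0.007]
wz total units 0.19
```

```bash

python3 -m inch '[[[0,0,0],[0.4,0.99,0],0.5],[[0,0,0],[0.4,0.99,0],0.5],[[0,0,0],[0.4,0.99,0],0.5],[[0,0,0],[0.4,0.99,0],0.5],[[0,0,0],[0.4,0.99,0],0.5],[[0,0,0],[0.4,0.99,0],0.5],[[0,0,0],[0.3,0.98,0.5],0.5],[[0,0,0],[0,0,1],0.5],[[0,0,0],[0,0,1],0.5],[[0,0,0],[0,0,1],0.5]]' | egrep '_force'
python3 g.py 0.5435 -0.0465 0.042
python3 -m inch '[[[0,0,0],[0,0,1],0.5],[[0,0,0],[0,0,1],0.5],[[0,0,0],[0,0,1],0.5],[[0,0,0],[0,0,1],0.5],[[0,0,0],[0,0,1],0.5]]' | egrep '_force'
python3 g.py 0.5435 -0.0465 0.042
```

```text
wrist_force: [-0.6, -0.6, -0.5]
finger_force: 0.0
t 31.45 tcp [541.9 -47.2 218.8] yaw_y 91.0 zax [ 0. -0. -1.] j6 -1.88 F [-0.6 -0.6 -0.5] w 0.0426 ff 0.0
units [-0.08  0.03  8.84] rows 9 per row [-0.009  0.004  0.982]
wrist_force: [0.3, 0.0, 0.6]
finger_force: 0.0
t 31.87 tcp [542.  -47.8 118.3] yaw_y 90.9 zax [-0.001  0.    -1.   ] j6 -1.88 F [0.3 0.  0.6] w 0.0427 ff 0.0
units [-0.08  0.06  3.81] rows 4 per row [-0.02   0.016  0.954]
```

```bash

python3 -m inch '[[[0,0,0],[0,0.06,0.9],0.5],[[0,0,0],[0,0,0.9],0.5],[[0,0,0],[0,0,0.9],0.5],[[0,0,0],[0,0,0.7],0.5],[[0,0,0],[0,0,0.4],0.5],[[0,0,0],[0,0,0],1],[[0,0,0],[0,0,0],1],[[0,0,0],[0,0,0],1],[[0,0,0],[0,0,0],1],[[0,0,0],[0,0,0],1]]' 50 | egrep '_force|width'
python3 g.py
```

```text
wrist_force: [0.2, 5.3, -1.3]
grip_width: 0.0094
finger_force: 48.8
t 32.7 tcp [542.8 -46.3  43.6] yaw_y 90.8 zax [ 0.001  0.001 -1.   ] j6 -1.88 F [ 0.2  5.3 -1.3] w 0.0094 ff 48.8
```

```bash

python3 -m inch '[[[0,0,0],[-0.02,0.5,0],1],[[0,0,0],[-0.03,0.9,0],1],[[0,0,0],[-0.03,0.9,0],1],[[0,0,0],[-0.03,0.9,0],1],[[0,0,0],[-0.03,0.9,0],1],[[0,0,0],[-0.03,0.9,0],1],[[0,0,0],[-0.03,0.9,0],1],[[0,0,0],[-0.03,0.9,0],1],[[0,0,0],[-0.03,0.8,0],1],[[0,0,0],[0,0,0],1]]' 50 | egrep '_force|width'
python3 g.py
for i in 1 2 3; do python3 -m inch '[[[0,0,0],[0,0.2,0],1],[[0,0,0],[0,0,0],1]]' 50 | egrep 'xx'; python3 g.py; done
```

```text
wrist_force: [-0.7, 3.0, 1.8]
grip_width: 0.0103
finger_force: 50.0
t 33.53 tcp [545.4 108.1  43.6] yaw_y 91.0 zax [ 0.001  0.001 -1.   ] j6 -1.6 F [-0.7  3.   1.8] w 0.0103 ff 50.0
t 33.7 tcp [545.3 109.7  43.6] yaw_y 90.9 zax [ 0.  0. -1.] j6 -1.59 F [-2.   2.5  5.4] w 0.0101 ff 50.1
t 33.87 tcp [545.4 112.9  43.6] yaw_y 90.8 zax [ 0. -0. -1.] j6 -1.58 F [-2.3  1.7  5.9] w 0.01 ff 50.1
t 34.03 tcp [545.5 116.5  43.6] yaw_y 90.8 zax [ 0. -0. -1.] j6 -1.57 F [-2.3  0.8  5.4] w 0.0097 ff 50.1
```

```bash

for i in 1 2 3; do python3 -m inch '[[[0,0,0],[0,0.2,0],1],[[0,0,0],[0,0,0],1]]' 50 | egrep 'xx'; python3 g.py; done
```

```text
t 34.2 tcp [545.5 120.4  43.6] yaw_y 90.8 zax [ 0. -0. -1.] j6 -1.57 F [-2.7  0.8  5. ] w 0.01 ff 50.1
t 34.37 tcp [545.6 123.8  43.6] yaw_y 90.9 zax [ 0.001 -0.001 -1.   ] j6 -1.56 F [-2.4 -3.6  5.6] w 0.0098 ff 50.3
t 34.53 tcp [545.6 124.1  43.6] yaw_y 91.1 zax [-0.    -0.007 -1.   ] j6 -1.55 F [ -2.3 -17.7   6. ] w 0.0098 ff 50.8
```

```bash

python3 -m inch '[[[0,0,0],[0,0,0],0.5],[[0,0,0],[0,0,0],0.4],[[0,0,0],[0,0,0],0.4],[[0,0,0],[0,0,-0.6],0.4],[[0,0,0],[0,0,-1],0],[[0,0,0],[0,0,-1],0],[[0,0,0],[0,0.5,-1],0],[[0,0,0],[0,1,-1],0],[[0,0,0],[0,1,-1],0],[[0,0,0],[0,1,-1],0]]' | egrep '_force'
python3 -m inch '[[[0,0,1],[-0.2,1,0],0],[[0,0,1],[-0.2,1,0],0],[[0,0,1],[0,0.9,0],0],[[0,0,1],[0,0.9,0],0],[[0,0,1],[0,0,0],0],[[0,0,1],[0,0,0],0],[[0,0,1],[0,0,0],0],[[0,0,1],[0,0,0],0],[[0,0,1],[0,0,0],0],[[0,0,1],[0,0,0],0]]' | egrep '_force'
python3 -m inch '[[[0,0,1],[0,0,0],0],[[0,0,1],[0,0,0],0],[[0,0,1],[0,0,0],0],[[0,0,1],[0,0,0],0],[[0,0,1],[0,0,0],0],[[0,0,1],[0,0,0],0],[[0,0,1],[0,0,0],0],[[0,0,1],[0,0,0],0],[[0,0,1],[0,0,0],0],[[0,0,1],[0,0,0],0]]' | egrep '_force'
python3 - <<'E'
from m import *
a,d=vision.read_camera('top'); np.save('t2i.npy',a);np.save('t2d.npy',d)
for r in panels(a,d,roi=(150,300,150,290)): print(*r)
b,e=vision.read_camera('scene')
o=np.zeros((520,800,3),np.uint8);A=cv2.resize(a[130:250,230:420],(760,480),interpolation=cv2.INTER_CUBIC);o[:480,:760]=A
cv2.imwrite('pics/bed.png',o)
E
python3 g.py 0.5934 0.2805 0.16 3.6
```

```text
wrist_force: [0.2, -0.5, -0.1]
finger_force: 0.0
wrist_force: [-0.4, 0.4, 0.3]
finger_force: 0.0
wrist_force: [0.6, 0.3, 0.3]
finger_force: 0.0
[480.6 426.7] [ 40.7 116.8] 12.4 [227. 209.] [ 16. 148. 231.]
t 37.13 tcp [558.5 274.7 175.7] yaw_y 10.9 zax [ 0.001  0.    -1.   ] j6 0.09 F [ 0.4 -0.6 -0.1] w 0.0851 ff 0.0
units [-0.05  1.77  0.79] rows 2 per row [-0.023  0.883  0.393]
wz total units 1.83
```

View pics/bed.png

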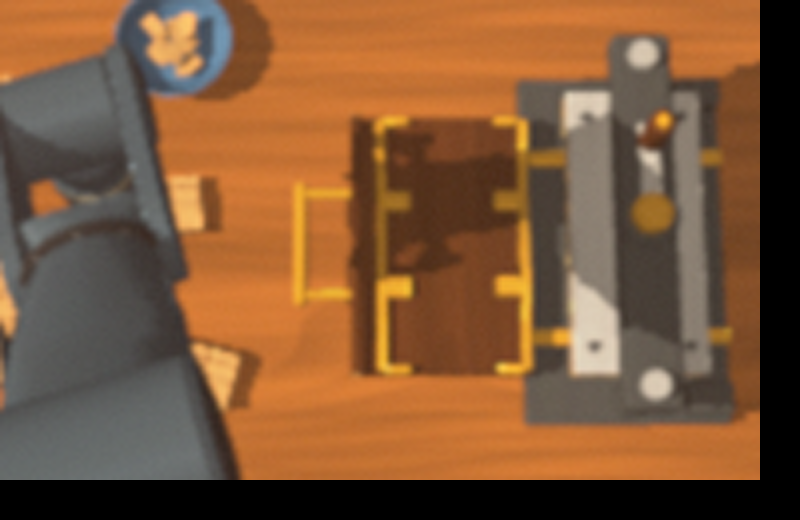

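The picture shows the bed fully out and the bays empty, with fence corners at crop (378,120), (527,120), (382,372), (530,372). The dividers are near rows 200 and 287, and the arm hides the panels. Next I measure the bed from the brass.

```bash
python3 - <<'E'
from m import *
a=np.load('t2i.npy').astype(np.uint8);hsv=cv2.cvtColor(a,cv2.COLOR_BGR2HSV)
def line(cols,rows,z=.048):
    S=hsv[...,2].astype(float); 
    pt=[]
    for r in rows:
        w=np.clip(a[r,cols[0]:cols[1],1].astype(float)-90,0,None)
        if w.sum()>50: pt.append((np.sum(w*np.arange(*cols))/w.sum(),r))
    e=onz('top',np.array(pt),z)[:,:2]*1000
    l=np.polyfit(e[:,0],e[:,1],1); r=e[:,1]-np.polyval(l,e[:,0]); k=abs(r)<3; l=np.polyfit(e[k,0],e[k,1],1); return l, np.polyval(l,543),len(e)
print('front fence',line((323,330),[r for r in range(163,222) if r not in range(176,185) and r not in range(197,207)]))
print('back fence',line((357,366),[r for r in range(165,220) if r not in range(177,184) and r not in range(198,206)]))
# stops in x: brass rows in column band near dividers
for c in((328,332),(355,359)):
    for rr in((156,166),(174,187),(195,209),(216,228)):
        w=np.clip(a[rr[0]:rr[1],c[0]:c[1],1].astype(float)-95,0,None).sum(1); r=np.sum(w*np.arange(*rr))/w.sum()
        print(c,rr,round(r,2),np.round(onz('top',[((c[0]+c[1]-1)/2,r)],.048)*1000,1))
E
```

```text
front fence (array([-1.13201294e-02,  5.09042899e+01]), np.float64(44.757459659314144), 18)
back fence (array([-2.25012109e-02, -8.29887751e+01]), np.float64(-95.20693257102977), 33)
(328, 332) (156, 166) 158.68 [[672.6  22.8  48. ]]
(328, 332) (174, 187) 180.06 [[586.1  25.2  48. ]]
(328, 332) (195, 209) 201.35 [[501.5  27.5  48. ]]
(328, 332) (216, 228) 223.51 [[415.4  29.8  48. ]]
(355, 359) (156, 166) 158.85 [[669.4 -83.8  48. ]]
(355, 359) (174, 187) 180.04 [[583.7 -80.4  48. ]]
(355, 359) (195, 209) 200.87 [[501.  -77.1  48. ]]
(355, 359) (216, 228) 222.92 [[415.4 -73.7  48. ]]
```

```bash

python3 -m inch '[[[0,0,0],[-0.03,0.9,0],0],[[0,0,0],[-0.02,0.87,0],0],[[0,0,1],[0,0,0.5],0],[[0,0,0.83],[0,0,1],0],[[0,0,0],[0,0,1],0],[[0,0,0],[0,0,1],0],[[0,0,0],[0,0,1],0],[[0,0,0],[0,0,0],0]]' | egrep '_force'
python3 g.py 0.5934 0.2805 0.012 3.6
```

```text
wrist_force: [-0.9, 0.1, -0.6]
finger_force: 0.0
t 37.8 tcp [590.7 279.4  81.2] yaw_y 3.7 zax [-0.008 -0.002 -1.   ] j6 0.21 F [-0.9  0.1 -0.6] w 0.0856 ff 0.0
units [0.05 0.17 3.46] rows 4 per row [0.013 0.042 0.865]
wz total units 0.02
```

```bash

python3 -m inch '[[[0,0,0],[0,0.1,1],0.05],[[0,0,0],[0,0,1],0.05],[[0,0,0],[0,0,0.8],0.05],[[0,0,0],[0,0,0.45],0.05],[[0,0,0],[0,0,0.2],0.05],[[0,0,0],[0,0,0],0.05]]' | egrep '_force'
python3 g.py 0.5934 0.2805 0.012 3.6
python3 -m inch '[[[0,0,0],[0,0,0],1],[[0,0,0],[0,0,0],1],[[0,0,0],[0,0,0],1],[[0,0,0],[0,0,0],1],[[0,0,0],[0,0,0],1]]' 40| egrep '_force'
python3 g.py
```

```text
wrist_force: [0.7, 0.5, -0.1]
finger_force: 0.0
t 38.3 tcp [595.6 280.2  15.9] yaw_y 3.6 zax [-0. -0. -1.] j6 0.21 F [ 0.7  0.5 -0.1] w 0.0814 ff 0.0
units [ 0.02 -0.11  0.2 ] rows 1 per row [ 0.021 -0.107  0.196]
wz total units -0.0
wrist_force: [-0.4, -0.2, 5.2]
finger_force: 42.7
t 38.72 tcp [596.7 280.5  17.7] yaw_y 3.6 zax [ 0.003  0.001 -1.   ] j6 0.21 F [-0.4 -0.2  5.2] w 0.0541 ff 42.7
```

```bash

python3 -m inch '[[[0,0,0],[0,0,-0.4],1],[[0,0,0],[0,0,-0.8],1],[[0,0,0],[0,0,-0.9],1],[[0,0,0],[0,0,-1],1],[[0,0,0],[0,0,-1],1],[[0,0,0],[0,0,-0.9],1],[[0,0,0],[0,0,0],1]]' | egrep 'xx'
python3 g.py 0.629 -0.0266 0.12 -0.95
```

```text
t 39.3 tcp [598.  280.9 120.2] yaw_y 3.6 zax [ 0.008  0.002 -1.   ] j6 0.21 F [ 0.4 -0.2 -0.7] w 0.0546 ff 42.5
units [-1.544e+01  5.900e-01 -1.000e-02] rows 16 per row [-0.965  0.037 -0.001]
wz total units 1.13
```

```bash

python3 -m inch '[[[0,0,0],[-0.5,0.04,0],1],[[0,0,0],[-0.9,0.04,0],1],[[0,0,0],[-0.96,0.04,0],1],[[0,0,0],[-0.96,0.04,0],1],[[0,0,0],[-0.96,0.04,0],1],[[0,0,0],[-0.96,0.04,0],1],[[0,0,0],[-0.96,0.04,0],1],[[0,0,0],[-0.96,0.04,0],1],[[0,0,0],[-0.96,0.04,0],1],[[0,0,0],[-0.96,0.04,0],1]]' | egrep 'width'
python3 -m inch '[[[0,0,0],[-0.96,0.04,0],1],[[0,0,0],[-0.96,0.04,0],1],[[0,0,0],[-0.96,0.04,0],1],[[0,0,0],[-0.96,0.04,0],1],[[0,0,0],[-0.96,0.04,0],1],[[0,0,0.6],[-0.8,0,0],1],[[0,0,0.53],[-0.5,0,0],1],[[0,0,0],[0,0,0],1],[[0,0,0],[0,0,0],1]]' | egrep 'width'
python3 g.py 0.629 -0.0266 0.0592 -0.95
```

```text
grip_width: 0.054
grip_width: 0.0543
t 40.88 tcp [625.  -22.5 114.8] yaw_y -1.0 zax [-0.002  0.001 -1.   ] j6 -0.2 F [-0.2  0.3 -0.2] w 0.0543 ff 42.5
units [-0.21  0.21  2.78] rows 3 per row [-0.069  0.07   0.927]
wz total units -0.02
```

```bash

python3 -m inch '[[[0,0,0],[-0.21,0.21,0],1],[[0,0,0],[0,0,0.6],1],[[0,0,0],[0,0,0.8],1],[[0,0,0],[0,0,0.7],1],[[0,0,0],[0,0,0.3],1],[[0,0,0],[0,0,0.2],1],[[0,0,0],[0,0,0.1],1],[[0,0,0],[0,0,0],1]]' | egrep 'xx'
python3 g.py 0.629 -0.0266 0.0592 -0.95
```

```text
t 41.55 tcp [630.2 -26.1  61.6] yaw_y -0.9 zax [-0.  0. -1.] j6 -0.2 F [-0.2  0.1 -0.8] w 0.0541 ff 42.5
units [-0.03 -0.06  0.12] rows 1 per row [-0.027 -0.057  0.121]
wz total units 0.0
```

Lower the last bit, release to about 68 mm, and rise.

```bash

python3 -m inch '[[[0,0,0],[0,-0.05,0.12],1],[[0,0,0],[0,0,0.06],1],[[0,0,0],[0,0,0],0.22],[[0,0,0],[0,0,0],0.22],[[0,0,0],[0,0,0],0.22],[[0,0,0],[0,0,-0.3],0.2],[[0,0,0],[0,0,-0.8],0.2],[[0,0,0],[0,0,-1],0.2],[[0,0,0],[0,0,-1],0.1],[[0,0,0],[0,0,-1],0.1]]' 40| egrep 'force'
python3 g.py 0.433 0.248 0.14 -17.2
```

```text
wrist_force: [1.4, 0.4, 0.8]
finger_force: 0.0
t 42.38 tcp [629.1 -26.4 141.7] yaw_y -1.0 zax [ 0. -0. -1.] j6 -0.2 F [1.4 0.4 0.8] w 0.077 ff 0.0
units [ 13.55 -10.04   0.08] rows 14 per row [ 0.968 -0.717  0.006]
wz total units 4.06
```

```bash

python3 -m inch '[[[0,0,0],[0.6,-0.45,0],0.05],[[0,0,0],[0.97,-0.72,0],0.05],[[0,0,0],[0.97,-0.72,0],0.05],[[0,0,0],[0.97,-0.72,0],0.05],[[0,0,0],[0.97,-0.72,0],0.05],[[0,0,0],[0.97,-0.72,0],0.05],[[0,0,0],[0.97,-0.72,0],0.05],[[0,0,0],[0.97,-0.72,0],0.05],[[0,0,0],[0.97,-0.72,0],0.05],[[0,0,0],[0.97,-0.72,0],0.05]]' | egrep 'width'
python3 -m inch '[[[0,0,0],[0.97,-0.72,0],0.05],[[0,0,0],[0.97,-0.72,0],0.05],[[0,0,0],[0.97,-0.72,0],0.05],[[0,0,0],[0.97,-0.72,0],0.05],[[0,0,1],[0.3,-0.2,0],0.05],[[0,0,1],[0,0,0],0.05],[[0,0,1],[0,0,0],0.05],[[0,0,1],[0,0,0],0.05],[[0,0,0],[0,0,0],0.05]]' | egrep 'width'
python3 g.py 0.433 0.248 0.016 -17.2
python3 - <<'E'
from m import *
a,d=vision.read_camera('top'); np.save('t3i.npy',a);np.save('t3d.npy',d)
for r in panels(a,d,lo=.05,hi=.066,roi=(310,375,145,235),z=.058): print(*r)
for r in panels(a,d,roi=(150,300,150,290)): print(*r)
cv2.imwrite('pics/p3.png',cv2.resize(a[120:270,190:390],(800,600),interpolation=cv2.INTER_CUBIC))
E
```

```text
grip_width: 0.0812
grip_width: 0.0809
t 43.97 tcp [432.4 247.4 140.2] yaw_y -17.0 zax [-0.001 -0.    -1.   ] j6 0.59 F [ 0.4 -0.1 -0.8] w 0.0809 ff 0.0
units [0.04 0.02 6.21] rows 7 per row [0.005 0.003 0.887]
wz total units 0.05
[627.  -24.7] [ 56.4 117.7] 88.7 [342. 169.] [ 16. 153. 225.]
[481.1 425.3] [ 52.8 120.6] 6.1 [229. 209.] [ 16. 151. 229.]
```

View pics/p3.png

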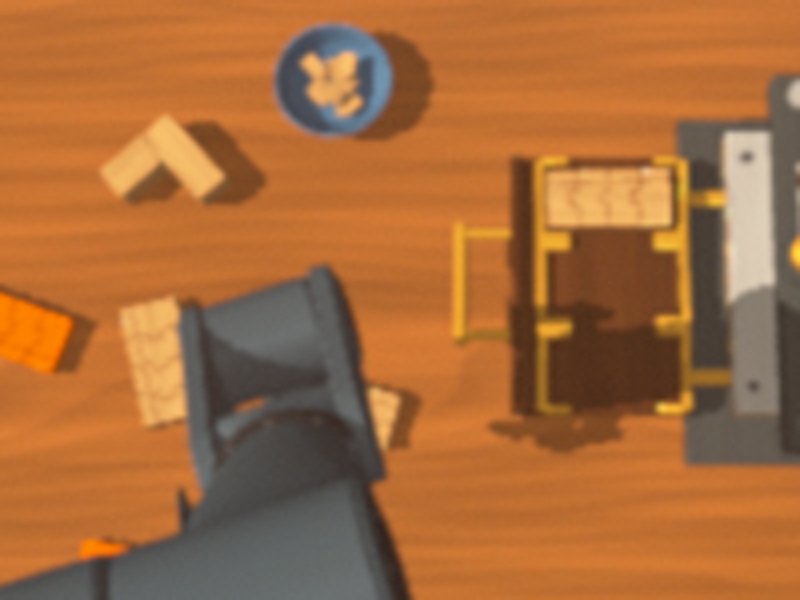

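Panel 1 sits flat in the far bay at (627, −24.7), within 3 mm. The second panel's end shows at crop (390,415), where it was before. Descending on it.

```bash

python3 -m inch '[[[0,0,0],[0,0,0.7],0.05],[[0,0,0],[0,0,1],0.05],[[0,0,0],[0,0,1],0.05],[[0,0,0],[0,0,1],0.05],[[0,0,0],[0,0,1],0.05],[[0,0,0],[0,0,0.8],0.05],[[0,0,0],[0,0,0.4],0.05],[[0,0,0],[0,0,0.3],0.05],[[0,0,0],[0,0,0],0.05]]' | egrep '_force'
python3 g.py 0.433 0.248 0.016 -17.2
python3 -m inch '[[[0,0,0],[0,0,0],1],[[0,0,0],[0,0,0],1],[[0,0,0],[0,0,0],1],[[0,0,0],[0,0,0],1],[[0,0,0],[0,0,0],1]]' 40| egrep '_force'
python3 g.py
```

```text
wrist_force: [-0.5, 0.1, 0.7]
finger_force: 0.0
t 44.77 tcp [433.  247.   15.5] yaw_y -16.9 zax [-0.002 -0.    -1.   ] j6 0.59 F [-0.5  0.1  0.7] w 0.0814 ff 0.0
units [ 0.05 -0.01 -0.02] rows 1 per row [ 0.049 -0.015 -0.023]
wz total units 0.07
wrist_force: [-1.1, -0.1, 6.1]
finger_force: 42.4
t 45.18 tcp [434.  247.3  17.5] yaw_y -17.0 zax [ 0.002  0.001 -1.   ] j6 0.59 F [-1.1 -0.1  6.1] w 0.0546 ff 42.4
```

```bash

python3 -m inch '[[[0,0,0],[0,0,-0.4],1],[[0,0,0],[0,0,-0.8],1],[[0,0,0],[0,0,-0.9],1],[[0,0,0],[0,0,-1],1],[[0,0,-1],[0,0,-1],1],[[0,0,-1],[0,0,-0.8],1],[[0,0,-1],[0,0,0],1],[[0,0,-1],[0,0,0],1],[[0,0,0],[0,0,0],1]]' | egrep 'xx'
python3 g.py 0.458 -0.0248 0.12 -0.95
```

```text
t 45.93 tcp [433.6 247.2 115.4] yaw_y -0.9 zax [ 0.001  0.    -1.   ] j6 0.31 F [ 0.8  0.5 -1.6] w 0.0542 ff 42.7
units [-13.58   1.43  -0.24] rows 14 per row [-0.97   0.102 -0.017]
wz total units 0.01
```

```bash

python3 -m inch '[[[0,0,0],[-0.5,0.1,0],1],[[0,0,0],[-0.97,0.1,0],1],[[0,0,0],[-0.97,0.1,0],1],[[0,0,0],[-0.97,0.1,0],1],[[0,0,0],[-0.97,0.1,0],1],[[0,0,0],[-0.97,0.1,0],1],[[0,0,0],[-0.97,0.1,0],1],[[0,0,0],[-0.97,0.1,0],1],[[0,0,0],[-0.97,0.1,0],1],[[0,0,0],[-0.97,0.1,0],1]]' | egrep 'width'
python3 -m inch '[[[0,0,0],[-0.97,0.1,0],1],[[0,0,0],[-0.97,0.1,0],1],[[0,0,0],[-0.97,0.1,0],1],[[0,0,0],[-0.97,0.1,0],1],[[0,0,0],[-0.4,0,0],1],[[0,0,0],[0,0,0],1],[[0,0,0],[0,0,0],1]]' | egrep 'width'
python3 g.py 0.458 -0.0248 0.059 -0.95
```

```text
grip_width: 0.0543
grip_width: 0.0543
t 47.35 tcp [456.3 -23.6 114.2] yaw_y -1.1 zax [-0.001  0.001 -1.   ] j6 -0.28 F [ 0.3 -0.6 -1.2] w 0.0543 ff 42.7
units [-0.06  0.09  2.76] rows 3 per row [-0.02   0.029  0.92 ]
wz total units -0.04
```

```bash

python3 -m inch '[[[0,0,0],[-0.06,0.07,0.4],1],[[0,0,0],[0,0,0.7],1],[[0,0,0],[0,0,0.7],1],[[0,0,0],[0,0,0.5],1],[[0,0,0],[0,0,0.2],1],[[0,0,0],[0,0,0.1],1],[[0,0,0],[0,0,0],1]]' | egrep 'xx'
python3 g.py 0.458 -0.0248 0.059 -0.95
python3 -m inch '[[[0,0,0],[0,0,0.1],1],[[0,0,0],[0,0,0.05],1],[[0,0,0],[0,0,0],0.22],[[0,0,0],[0,0,0],0.22],[[0,0,0],[0,0,0],0.22],[[0,0,0],[0,0,-0.3],0.2],[[0,0,0],[0,0,-0.8],0.2],[[0,0,0],[0,0,-1],0.2],[[0,0,0],[0,0,-1],0.1],[[0,0,0],[0,0,-1],0.1]]' 40| egrep '_force'
python3 g.py 0.4813 0.4195 0.14 -76.9
```

```text
t 47.93 tcp [458.  -24.   61.8] yaw_y -0.9 zax [-0.001  0.    -1.   ] j6 -0.28 F [-0.1 -0.1 -1.2] w 0.0542 ff 42.7
units [-0.04  0.    0.14] rows 1 per row [-0.039  0.001  0.142]
wz total units 0.01
wrist_force: [0.7, -0.3, 0.3]
finger_force: 0.0
t 48.77 tcp [458.  -24.7 142.6] yaw_y -1.0 zax [-0.  0. -1.] j6 -0.28 F [ 0.7 -0.3  0.3] w 0.0767 ff 0.0
units [22.23  0.78  0.13] rows 23 per row [0.966 0.034 0.006]
wz total units 18.98
```

```bash
python3 - <<'E'
from m import *
a,d=vision.read_camera('top')
for r in panels(a,d,roi=(150,320,150,290)): print(*r)
for r in panels(a,d,lo=.05,hi=.066,roi=(310,375,145,235),z=.058): print(*r)
E
```

```text
[482.  419.1] [ 55.7 119.9] 13.1 [231. 210.] [ 16. 156. 229.]
[627.  -24.7] [ 56.4 117.7] 88.7 [343. 169.] [ 16. 152. 226.]
```

```bash

python3 -m inch '[[[0,0,0],[0.5,0.03,0],0.05],[[0,0,0],[0.97,0.03,0],0.05],[[0,0,0],[0.97,0.03,0],0.05],[[0,0,0],[0.97,0.03,0],0.05],[[0,0,0],[0.97,0.03,0],0.05],[[0,0,0],[0.97,0.03,0],0.05],[[0,0,0],[0.97,0.03,0],0.05],[[0,0,0],[0.97,0.03,0],0.05],[[0,0,0],[0.97,0.03,0],0.05],[[0,0,0],[0.97,0.03,0],0.05]]' | egrep 'xx'
python3 -m inch '[[[0,0,0],[0.97,0.03,0],0.05],[[0,0,0],[0.97,0.03,0],0.05],[[0,0,0],[0.97,0.03,0],0.05],[[0,0,0],[0.97,0.03,0],0.05],[[0,0,0],[0.97,0.03,0],0.05],[[0,0,0],[0.97,0.03,0],0.05],[[0,0,0],[0.97,0.03,0],0.05],[[0,0,0],[0.97,0.03,0],0.05],[[0,0,0],[0.97,0.03,0],0.05],[[0,0,0],[0.97,0.03,0],0.05]]' | egrep 'xx'
python3 -m inch '[[[0,0,0],[0.97,0.03,0],0.05],[[0,0,0],[0.97,0.03,0],0.05],[[0,0,0],[0.97,0.03,0],0.05],[[0,0,1],[0.4,0,0],0.05],[[0,0,1],[0,0,0],0.05],[[0,0,1],[0,0,0],0.05],[[0,0,1],[0,0,0],0.05],[[0,0,1],[0,0,0],0.05],[[0,0,1],[0,0,0],0.05],[[0,0,1],[0,0,0],0.05]]' | egrep 'xx'
python3 -m inch '[[[0,0,1],[0,0,0],0.05],[[0,0,1],[0,0,0],0.05],[[0,0,1],[0,0,0],0.05],[[0,0,1],[0,0,0],0.05],[[0,0,1],[0,0,0],0.05],[[0,0,1],[0,0,0],0.05],[[0,0,1],[0,0,0],0.05],[[0,0,1],[0,0,0],0.05],[[0,0,1],[0,0,0],0.05],[[0,0,1],[0,0,0],0.05]]' | egrep 'xx'
python3 -m inch '[[[0,0,1],[0,0,0],0.05],[[0,0,1],[0,0,0],0.05],[[0,0,0],[0,0,0],0.05]]' | egrep 'xx'
python3 g.py 0.482 0.419 0.0155 -76.9
```

```text
t 52.4 tcp [478.2 419.9 139.9] yaw_y -77.0 zax [-0.002 -0.001 -1.   ] j6 1.89 F [-0.1  0.4  0.2] w 0.0809 ff 0.0
units [0.19 0.08 6.22] rows 7 per row [0.027 0.012 0.889]
wz total units -0.03
```

```bash

python3 - <<'E'
from m import *
a,d=vision.read_camera('top')
for r in panels(a,d,lo=.05,hi=.066,roi=(310,375,145,235),z=.058): print(*r)
E
python3 -m inch '[[[0,0,0],[0.16,0.06,0.7],0.05],[[0,0,0],[0,0,1],0.05],[[0,0,0],[0,0,1],0.05],[[0,0,0],[0,0,1],0.05],[[0,0,0],[0,0,1],0.05],[[0,0,0],[0,0,0.8],0.05],[[0,0,0],[0,0,0.4],0.05],[[0,0,0],[0,0,0.3],0.05],[[0,0,0],[0,0,0],0.05]]' | egrep '_force'
python3 g.py 0.482 0.419 0.0155 -76.9
python3 -m inch '[[[0,0,0],[0,0,0],1],[[0,0,0],[0,0,0],1],[[0,0,0],[0,0,0],1],[[0,0,0],[0,0,0],1],[[0,0,0],[0,0,0],1]]' 40| egrep '_force'
python3 g.py
```

```text
[457.4 -23. ] [ 54.1 115.4] 88.7 [343. 212.] [ 15. 154. 144.]
[627.  -24.7] [ 56.3 117.7] 88.7 [343. 168.] [ 16. 154. 224.]
wrist_force: [-0.1, -0.8, -0.6]
finger_force: 0.0
t 53.2 tcp [482.2 418.8  15.5] yaw_y -76.9 zax [-0.002 -0.001 -1.   ] j6 1.88 F [-0.1 -0.8 -0.6] w 0.0813 ff 0.0
units [-0.01 -0.01  0.  ] rows 1 per row [-0.01  -0.011  0.002]
wz total units -0.01
wrist_force: [-0.0, 0.7, 4.6]
finger_force: 42.8
t 53.62 tcp [484.  420.   18.8] yaw_y -77.0 zax [ 0.003  0.002 -1.   ] j6 1.88 F [-0.   0.7  4.6] w 0.0542 ff 42.8
```

```bash

python3 -m inch '[[[0,0,0],[0,0,-0.4],1],[[0,0,0],[0,0,-0.8],1],[[0,0,0],[0,0,-0.9],1],[[0,0,0],[0,0,-1],1],[[0,0,0],[0,0,-1],1],[[0,0,-1],[0,0,-0.8],1],[[0,0,-1],[0,0,0],1],[[0,0,-1],[0,0,0],1],[[0,0,-1],[0,0,0],1],[[0,0,-1],[0,0,0],1]]' | egrep 'width'
python3 -m inch '[[[0,0,-1],[0,0,0],1],[[0,0,-1],[0,0,0],1],[[0,0,-1],[0,0,0],1],[[0,0,-1],[0,0,0],1],[[0,0,-1],[0,0,0],1],[[0,0,-1],[0,0,0],1],[[0,0,-1],[0,0,0],1],[[0,0,-1],[0,0,0],1],[[0,0,-1],[0,0,0],1],[[0,0,-1],[0,0,0],1]]' | egrep 'width'
python3 -m inch '[[[0,0,-1],[0,0,0],1],[[0,0,-1],[0,0,0],1],[[0,0,-1],[0,0,0],1],[[0,0,-1],[0,0,0],1],[[0,0,0],[0,0,0],1]]' | egrep 'xx'
python3 g.py 0.543 -0.026 0.12 -0.95
```

```text
grip_width: 0.0543
grip_width: 0.0542
t 55.7 tcp [482.5 419.  115.4] yaw_y -0.9 zax [-0.001 -0.001 -1.   ] j6 0.56 F [-0.1 -0.1 -1.1] w 0.0539 ff 42.4
units [-22.2    3.37  -0.22] rows 23 per row [-0.965  0.147 -0.01 ]
wz total units 0.01
```

```bash

for i in 1 2; do python3 -m inch '[[[0,0,0],[-0.96,0.15,0],1],[[0,0,0],[-0.96,0.15,0],1],[[0,0,0],[-0.96,0.15,0],1],[[0,0,0],[-0.96,0.15,0],1],[[0,0,0],[-0.96,0.15,0],1],[[0,0,0],[-0.96,0.15,0],1],[[0,0,0],[-0.96,0.15,0],1],[[0,0,0],[-0.96,0.15,0],1],[[0,0,0],[-0.96,0.15,0],1],[[0,0,0],[-0.96,0.15,0],1]]' | egrep 'width'; done
python3 -m inch '[[[0,0,0],[-0.9,0.15,0],1],[[0,0,0],[-0.8,0.1,0],1],[[0,0,0],[-0.5,0.1,0],1],[[0,0,0],[-0.3,0.05,0],1],[[0,0,0],[0,0,0],1],[[0,0,0],[0,0,0],1]]' | egrep 'width'
python3 g.py 0.543 -0.026 0.0598 -0.95
```

```text
grip_width: 0.0539
grip_width: 0.0538
grip_width: 0.0541
t 57.87 tcp [543.4 -15.4 115.3] yaw_y -1.0 zax [-0.  0. -1.] j6 -0.22 F [ 0.9 -0.2 -1.1] w 0.0541 ff 42.4
units [-0.53 -0.01  2.78] rows 3 per row [-0.176 -0.003  0.925]
wz total units -0.02
```

```bash

python3 -m inch '[[[0,0,0],[-0.4,0,0],1],[[0,0,0],[-0.13,0,0.4],1],[[0,0,0],[0,0,0.7],1],[[0,0,0],[0,0,0.7],1],[[0,0,0],[0,0,0.5],1],[[0,0,0],[0,0,0.2],1],[[0,0,0],[0,0,0.1],1],[[0,0,0],[0,0,0],1]]' | egrep 'xx'
python3 g.py 0.543 -0.026 0.0598 -0.95
python3 -m inch '[[[0,0,0],[0,0,0.1],1],[[0,0,0],[0,0,0],1],[[0,0,0],[0,0,0],0.22],[[0,0,0],[0,0,0],0.22],[[0,0,0],[0,0,0],0.22],[[0,0,0],[0,0,-0.3],0.22],[[0,0,0],[0,0,-0.8],0.22],[[0,0,0],[0,0,-1],0.22],[[0,0,0],[0,0,-1],0.22],[[0,0,0],[0,0,-1],0.22]]' 40| egrep '_force'
python3 g.py
```

```text
t 58.53 tcp [543.3 -26.2  62.8] yaw_y -1.0 zax [-0.001  0.    -1.   ] j6 -0.24 F [ 0.1 -0.  -0.8] w 0.0541 ff 42.4
units [ 0.01 -0.02  0.15] rows 1 per row [ 0.01  -0.016  0.152]
wz total units -0.0
wrist_force: [0.7, 0.3, -0.5]
finger_force: 0.0
t 59.37 tcp [543.3 -26.3 144.6] yaw_y -1.0 zax [ 0. -0. -1.] j6 -0.24 F [ 0.7  0.3 -0.5] w 0.0666 ff 0.0
```

```bash

python3 -m inch '[[[0,0,0],[0.9,0,0],0.3],[[0,0,0],[1,0,0],0.3],[[0,0,0],[1,0,0],0.3],[[0,0,0],[1,0,0],0.4],[[0,0,0],[1,0,0],0.4],[[0,0,0],[1,0,0],0.5],[[0,0,0],[1,0,0],0.5],[[0,0,-1],[0.5,0,0],0.5],[[0,0,-1],[0,0,0],0.5],[[0,0,-1],[0,0,0],0.5]]' | egrep 'xx'
python3 -m inch '[[[0,0,-1],[0,0,0],0.5],[[0,0,-1],[0,0,0],0.5],[[0,0,-1],[0,0,0],0.5],[[0,0,-1],[0,0,0],0.5],[[0,0,-1],[0,0,0],0.5],[[0,0,-1],[0,0,0],0.5],[[0,0,-1],[0,0,0],0.5],[[0,0,-1],[0,0,0],0.5],[[0,0,-1],[0,0,0],0.5],[[0,0,-1],[0,0,0],0.5]]' | egrep 'xx'
python3 -m inch '[[[0,0,-1],[0,0,0],0.5],[[0,0,-1],[0,0,0],0.5],[[0,0,-1],[0,0,0],0.5],[[0,0,-1],[0,0,0],0.5],[[0,0,-1],[0,0,0],0.5],[[0,0,-1],[0,0,0],0.5],[[0,0,-1],[0,0,0],0.5],[[0,0,-1],[0,0,0],0.5],[[0,0,-1],[0,0,0],0.5],[[0,0,-0.5],[0,0,0],0.5]]' | egrep 'xx'
python3 g.py 0.5456 0.1225 0.0435 89
python3 - <<'E'
from m import *
a,d=vision.read_camera('top')
for r in panels(a,d,lo=.05,hi=.066,roi=(310,375,145,235),z=.058): print(*r)
b,_=vision.read_camera('scene')
cv2.imwrite('pics/s4.png',cv2.resize(b[130:260,220:360],None,fx=4,fy=4,interpolation=cv2.INTER_CUBIC))
E
```

```text
t 61.87 tcp [546.  121.6 143.9] yaw_y 89.2 zax [ 0.001 -0.    -1.   ] j6 -1.54 F [ 0.  -0.5  0.5] w 0.0428 ff 0.0
units [0.02 0.04 5.02] rows 6 per row [0.004 0.007 0.837]
wz total units 0.05
[465.2 -21.1] [ 54.2 118.8] 88.7 [342. 210.] [ 16. 154. 225.]
[543.2 -29.6] [ 55.2 116.4] 88.7 [344. 190.] [ 15. 154. 186.]
[627.  -24.7] [ 56.3 117.7] 88.7 [342. 169.] [ 16. 151. 228.]
```

View pics/s4.png

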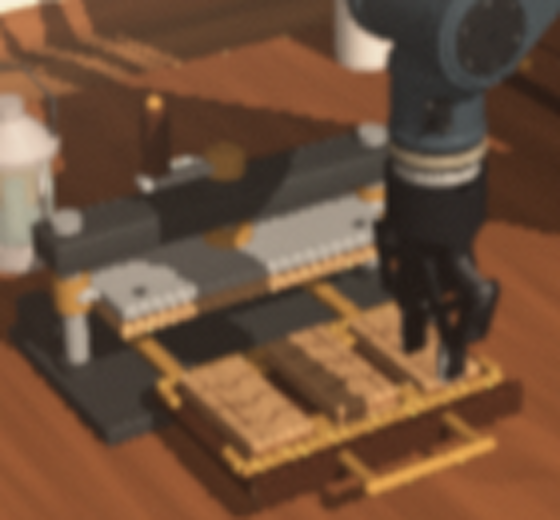

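```bash
python3 - <<'E'
from m import *
a,d=vision.read_camera('top'); P=cloud('top',d)
cv2.imwrite('pics/t5.png',cv2.resize(a[150:235,310:380],None,fx=7,fy=7,interpolation=cv2.INTER_CUBIC)[:595])
for nm,c in dict(a=(465,-21),b=(543,-29),c=(627,-25)).items():
    Q=P.reshape(-1,3); k=(abs(Q[:,0]*1000-c[0])<20)&(abs(Q[:,1]*1000-c[1])<50)&(Q[:,2]<.08)&(Q[:,2]>.02); q=Q[k]
    A=np.c_[q[:,:2]-q[:,:2].mean(0),np.ones(len(q))]; s=np.linalg.lstsq(A,q[:,2],rcond=None)[0]; print(nm,len(q),np.round(s,4),'resid',np.std(q[:,2]-A@s).round(4))
E
```

```text
a 276 [-0.0035  0.0102  0.0571] resid 0.0033
b 263 [ 0.0096 -0.001   0.0568] resid 0.0033
c 247 [ 0.036  -0.0066  0.0572] resid 0.0034
```

View pics/t5.png

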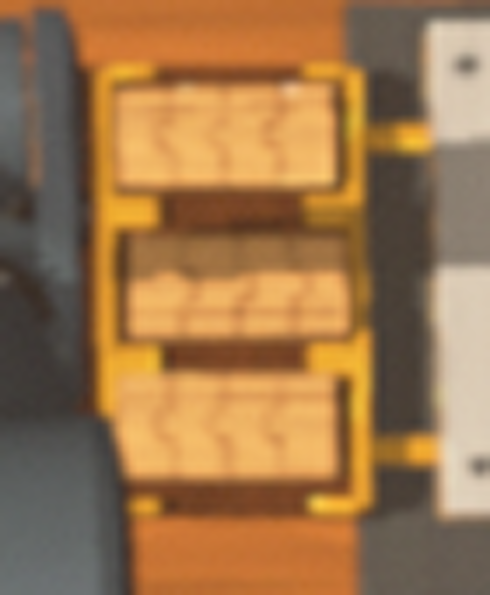

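All three panels lie flat inside their bays; the near one was knocked against its divider at crop row 370 but is still in tolerance. Next I grip the bar and push the bed home.

```bash

python3 -m inch '[[[0,0,0],[0,0.04,0.8],0.5],[[0,0,0],[0,0,1],0.5],[[0,0,0],[0,0,1],0.5],[[0,0,0],[0,0,1],0.5],[[0,0,0],[0,0,0.8],0.5],[[0,0,0],[0,0,0.4],0.5],[[0,0,0],[0,0,0],1],[[0,0,0],[0,0,0],1],[[0,0,0],[0,0,0],1],[[0,0,0],[0,0,0],1]]' 50 | egrep '_force|width'
python3 g.py 0.5428 -0.0463 0.0435
```

```text
wrist_force: [-0.5, -0.2, -3.1]
grip_width: 0.0095
finger_force: 48.7
t 62.85 tcp [546.5 122.6  44.1] yaw_y 89.0 zax [ 0.001  0.    -1.   ] j6 -1.53 F [-0.5 -0.2 -3.1] w 0.0095 ff 48.7
units [ 0.04 -8.45  0.03] rows 9 per row [ 0.004 -0.938  0.003]
```

```bash

python3 -m inch '[[[0,0,0],[0,-0.3,0],1],[[0,0,0],[0,-0.6,0],1],[[0,0,0],[0,-0.8,0],1],[[0,0,0],[0,-0.9,0],1],[[0,0,0],[0,-0.9,0],1],[[0,0,0],[0,-0.9,0],1],[[0,0,0],[0,-0.9,0],1],[[0,0,0],[0,-0.8,0],1],[[0,0,0],[0,-0.6,0],1],[[0,0,0],[0,-0.5,0],1]]' 50 | egrep 'xx'
python3 -m inch '[[[0,0,0],[0,-0.4,0],1],[[0,0,0],[0,-0.3,0],1],[[0,0,0],[0,0,0],1]]' 50 | egrep 'xx'; python3 g.py
for i in 1 2 3 4; do python3 -m inch '[[[0,0,0],[0,-0.2,0],1],[[0,0,0],[0,0,0],1]]' 50 | egrep 'xx'; python3 g.py; done
```

```text
t 63.93 tcp [543.9 -37.3  44.1] yaw_y 89.0 zax [ 0.001 -0.002 -1.   ] j6 -1.83 F [-0.1 -2.2  5.3] w 0.0098 ff 49.9
t 64.1 tcp [543.8 -40.4  44.1] yaw_y 89.1 zax [ 0.001 -0.001 -1.   ] j6 -1.83 F [-0.5 -1.5  6.5] w 0.0099 ff 49.9
t 64.27 tcp [543.8 -44.1  44.1] yaw_y 89.1 zax [ 0.001 -0.001 -1.   ] j6 -1.84 F [-0.5 -0.8  5.1] w 0.0097 ff 49.9
t 64.43 tcp [543.7 -46.3  44. ] yaw_y 89.0 zax [ 0.002  0.002 -1.   ] j6 -1.85 F [2.1 6.6 5.9] w 0.0098 ff 50.2
t 64.6 tcp [543.7 -46.5  44.1] yaw_y 88.8 zax [ 0.002  0.007 -1.   ] j6 -1.85 F [ 5.5 21.   6.8] w 0.0102 ff 50.5
```

```bash

python3 -m inch '[[[0,0,0],[0,0.2,0],0.5],[[0,0,0],[0,0,0],0.4],[[0,0,0],[0,0,0],0.4],[[0,0,0],[0,0,-0.6],0.4],[[0,0,0],[0,0,-1],0.5],[[0,0,0],[0,0,-1],0.5],[[0,0,0],[0,0,-1],0.5],[[0,0,0],[0,0,-1],0.5],[[0,0,0],[0,0,-1],0.5],[[0,0,0],[0,0,-1],0.5]]' | egrep '_force'
python3 -m inch '[[[0,0,0],[0,0,-1],0.5],[[0,0,0],[0,0,-1],0.5],[[0,0,0],[0,0,-1],0.5],[[0,0,0],[0,0,-1],0.5],[[0,0,0],[0,0,-1],0.5],[[0,0,0],[0,0,-1],0.5],[[0,0,0],[0,0,-0.3],0.5],[[0,0,0],[0,0,0],0.5]]' | egrep '_force'
python3 g.py 0.606 -0.1965 0.29 125
python3 - <<'E'
from m import *
a,d=vision.read_camera('top'); P=cloud('top',d);R=np.zeros((400,640),bool);R[125:250,335:430]=1
m=R&(P[...,2]>.225)&(P[...,2]<.26);v,u=np.nonzero(m);print('handle',m.sum(),np.round(onz('top',[(u.mean(),v.mean())],.246),4))
E
```

```text
wrist_force: [0.2, -0.9, 0.3]
finger_force: 0.0
wrist_force: [0.2, 0.3, -0.3]
finger_force: 0.0
t 66.1 tcp [543.9 -48.5 302.8] yaw_y 89.0 zax [ 0.004 -0.002 -1.   ] j6 -1.85 F [ 0.2  0.3 -0.3] w 0.0425 ff 0.0
units [-3.23 -7.34  0.66] rows 8 per row [-0.404 -0.918  0.083]
wz total units -9.0
handle 48 [[ 0.6046 -0.1953  0.246 ]]
```

```bash

python3 -m inch '[[[0,0,0],[-0.4,-0.92,0],0.5],[[0,0,0],[-0.4,-0.92,0],0.5],[[0,0,0],[-0.4,-0.92,0],0.5],[[0,0,0],[-0.4,-0.92,0],0.5],[[0,0,0],[-0.4,-0.92,0],0.5],[[0,0,0],[-0.4,-0.92,0],0.5],[[0,0,0],[-0.4,-0.92,0],0.5],[[0,0,-1],[-0.3,-0.86,0],0.5],[[0,0,-1],[0,0,0],0.5],[[0,0,-1],[0,0,0],0.5]]' | egrep 'xx'
python3 -m inch '[[[0,0,-1],[0,0,0],0.5],[[0,0,-1],[0,0,0],0.5],[[0,0,-1],[0,0,0],0.5],[[0,0,-1],[0,0,0],0.5],[[0,0,-1],[0,0,0],0.5],[[0,0,-1],[0,0,0],0.5],[[0,0,0],[0,0,0],0.5]]' | egrep 'xx'
python3 g.py 0.605 -0.1958 0.216 125
```

```text
t 67.57 tcp [ 601.6 -194.4  298.8] yaw_y 125.1 zax [-0.004  0.002 -1.   ] j6 -2.67 F [ 0.5  0.3 -0.5] w 0.0429 ff 0.0
units [-0.11 -0.17  4.14] rows 5 per row [-0.022 -0.034  0.828]
wz total units 0.02
```

```bash

python3 -m inch '[[[0,0,0],[-0.11,-0.17,0.5],0.5],[[0,0,0],[0,0,0.85],0.5],[[0,0,0],[0,0,0.85],0.5],[[0,0,0],[0,0,0.85],0.5],[[0,0,0],[0,0,0.8],0.5],[[0,0,0],[0,0,0.3],0.5],[[0,0,0],[0,0,0],1],[[0,0,0],[0,0,0],1],[[0,0,0],[0,0,0],1],[[0,0,0],[0,0,0],1]]' 60 | egrep 'xx'; python3 c.py
python3 -m inch '[[[0,0,1],[0.137,-0.181,0],1],[[0,0,1],[0.137,-0.181,0],1],[[0,0,1],[0.137,-0.181,0],1],[[0,0,1],[0.137,-0.181,0],1],[[0,0,1],[0.137,-0.181,0],1],[[0,0,1],[0.137,-0.181,0],1],[[0,0,1],[0.137,-0.181,0],1],[[0,0,1],[0.137,-0.181,0],1],[[0,0,1],[0.137,-0.181,0],1],[[0,0,1],[0.137,-0.181,0],1]]' 60 | egrep 'xx'; python3 c.py
```

```text
t 68.4 r 65.7 ang -0.4 Frad 2.7 Ftan -2.5 w 0.0228 j6 -2.67 yaw 125.0 outward in tool [-0.82 -0.58]
t 69.2333 r 64.0 ang -39.1 Frad -1.0 Ftan 3.0 w 0.0227 j6 -2.04 yaw 84.9 outward in tool [-0.83 -0.56]
```

```bash

for i in 1 2 3; do python3 -m inch '[[[0,0,1],[0.137,-0.181,0],1],[[0,0,1],[0.137,-0.181,0],1],[[0,0,1],[0.137,-0.181,0],1],[[0,0,1],[0.137,-0.181,0],1],[[0,0,1],[0.137,-0.181,0],1],[[0,0,1],[0.137,-0.181,0],1],[[0,0,1],[0.137,-0.181,0],1],[[0,0,1],[0.137,-0.181,0],1],[[0,0,1],[0.137,-0.181,0],1],[[0,0,1],[0.137,-0.181,0],1]]' 60 | egrep 'xx'; python3 c.py; done
```

```text
t 70.0667 r 61.9 ang -79.5 Frad -3.8 Ftan 4.2 w 0.0226 j6 -1.41 yaw 44.8 outward in tool [-0.83 -0.56]
t 70.9 r 60.5 ang -121.0 Frad -11.8 Ftan 1.6 w 0.0226 j6 -0.74 yaw 4.8 outward in tool [-0.81 -0.58]
t 71.7333 r 60.4 ang -162.3 Frad -16.3 Ftan -4.3 w 0.0229 j6 -0.03 yaw -35.2 outward in tool [-0.8 -0.6]
```

```bash

python3 -m inch '[[[0,0,1],[0.09,-0.21,0],1],[[0,0,1],[0.09,-0.21,0],1],[[0,0,1],[0.137,-0.181,0],1],[[0,0,1],[0.137,-0.181,0],1],[[0,0,1],[0.137,-0.181,0],1],[[0,0,1],[0.137,-0.181,0],1],[[0,0,1],[0.137,-0.181,0],1],[[0,0,1],[0.137,-0.181,0],1],[[0,0,1],[0.137,-0.181,0],1],[[0,0,1],[0.137,-0.181,0],1]]' 60 | egrep 'xx'; python3 c.py
for i in 1 2; do python3 -m inch '[[[0,0,1],[0.137,-0.181,0],1],[[0,0,1],[0.137,-0.181,0],1],[[0,0,1],[0.137,-0.181,0],1],[[0,0,1],[0.137,-0.181,0],1],[[0,0,1],[0.137,-0.181,0],1],[[0,0,1],[0.137,-0.181,0],1],[[0,0,1],[0.137,-0.181,0],1],[[0,0,1],[0.137,-0.181,0],1],[[0,0,1],[0.137,-0.181,0],1],[[0,0,1],[0.137,-0.181,0],1]]' 60 | egrep 'xx'; python3 c.py; done
```

```text
t 72.5667 r 61.8 ang 159.3 Frad -13.8 Ftan -5.6 w 0.0221 j6 0.74 yaw -75.1 outward in tool [-0.81 -0.58]
t 73.4 r 63.8 ang 119.3 Frad -3.0 Ftan -7.9 w 0.0222 j6 1.53 yaw -115.0 outward in tool [-0.81 -0.58]
t 74.2333 r 65.7 ang 80.1 Frad 4.3 Ftan -6.7 w 0.0225 j6 2.27 yaw -155.0 outward in tool [-0.82 -0.57]
```

```bash

python3 -m inch '[[[0,0,1],[0.137,-0.181,0],1],[[0,0,1],[0.137,-0.181,0],1],[[0,0,1],[0.137,-0.181,0],1],[[0,0,1],[0.137,-0.181,0],1],[[0,0,1],[0.137,-0.181,0],1],[[0,0,0],[0,0,0],1]]' 60 | egrep 'xx'; python3 c.py
python3 -m inch '[[[0,0,0],[0,0,0],0.3],[[0,0,0],[0,0,0],0.3],[[0,0,0],[0,0,0],0.3],[[0,0,0],[0,0,0],0.3],[[0,0,0],[0,0,0],0.3],[[0,0,-1],[0,0,0],0.3],[[0,0,-1],[0,0,0],0.3],[[0,0,-1],[0,0,0],0.3],[[0,0,-1],[0,0,0],0.3],[[0,0,-1],[0,0,0],0.3]]' | egrep '_force'
for i in 1 2 3 4 5 6 7; do python3 -m inch '[[[0,0,-1],[0,0,0],0.3],[[0,0,-1],[0,0,0],0.3],[[0,0,-1],[0,0,0],0.3],[[0,0,-1],[0,0,0],0.3],[[0,0,-1],[0,0,0],0.3],[[0,0,-1],[0,0,0],0.3],[[0,0,-1],[0,0,0],0.3],[[0,0,-1],[0,0,0],0.3],[[0,0,-1],[0,0,0],0.3],[[0,0,-1],[0,0,0],0.3]]' | egrep 'wrist_force'; done
python3 -m inch '[[[0,0,-0.8],[0,0,0],0.3],[[0,0,0],[0,0,0],0.3]]' | egrep 'pos|_force'
python3 c.py
```

```text
t 74.7333 r 66.4 ang 59.8 Frad 7.6 Ftan -6.4 w 0.0227 j6 2.62 yaw -175.1 outward in tool [-0.82 -0.58]
wrist_force: [-0.5, 0.1, -0.1]
finger_force: 0.0
wrist_force: [-0.3, -0.2, 0.3]
wrist_force: [0.3, 0.3, -0.1]
wrist_force: [-0.4, -0.0, 0.0]
wrist_force: [-0.5, 1.0, 0.2]
wrist_force: [1.0, 0.3, -0.2]
wrist_force: [0.1, -0.3, -0.3]
wrist_force: [-0.0, 0.8, -0.9]
tool_pos: [0.5719, -0.1407, 0.2189]
wrist_force: [0.3, 0.0, 0.5]
finger_force: 0.0
t 81.5667 r 63.6 ang 60.4 Frad 0.2 Ftan -0.2 w 0.06 j6 -2.67 yaw 128.3 outward in tool [-0.93  0.38]
```

```bash
sed -i 's/\[540.5,-196\]/[542,-195]/' c.py
python3 -m inch '[[[0,0,0],[-0.1,0.04,0],0.3],[[0,0,0],[0,0,0],1],[[0,0,0],[0,0,0],1],[[0,0,0],[0,0,0],1],[[0,0,0],[0,0,0],1],[[0,0,0],[0,0,0],1]]' 60 | egrep 'xx'; python3 c.py
python3 -m inch '[[[0,0,1],[-0.08,-0.212,0],1],[[0,0,1],[-0.08,-0.212,0],1],[[0,0,1],[-0.08,-0.212,0],1],[[0,0,1],[-0.08,-0.212,0],1],[[0,0,1],[-0.08,-0.212,0],1],[[0,0,1],[-0.08,-0.212,0],1],[[0,0,1],[-0.08,-0.212,0],1],[[0,0,1],[-0.08,-0.212,0],1],[[0,0,1],[-0.08,-0.212,0],1],[[0,0,1],[-0.08,-0.212,0],1]]' 60 | egrep 'xx'; python3 c.py
```

```text
t 82.0667 r 64.6 ang 61.5 Frad 2.1 Ftan 2.0 w 0.0227 j6 -2.66 yaw 128.2 outward in tool [-0.92  0.39]
t 82.9 r 64.6 ang 22.2 Frad 0.9 Ftan 6.1 w 0.0227 j6 -1.99 yaw 88.0 outward in tool [-0.91  0.41]
```

```bash

for i in 1 2 3 4; do python3 -m inch '[[[0,0,1],[-0.08,-0.212,0],1],[[0,0,1],[-0.08,-0.212,0],1],[[0,0,1],[-0.08,-0.212,0],1],[[0,0,1],[-0.08,-0.212,0],1],[[0,0,1],[-0.08,-0.212,0],1],[[0,0,1],[-0.08,-0.212,0],1],[[0,0,1],[-0.08,-0.212,0],1],[[0,0,1],[-0.08,-0.212,0],1],[[0,0,1],[-0.08,-0.212,0],1],[[0,0,1],[-0.08,-0.212,0],1]]' 60 | egrep 'xx'; python3 c.py; done
```

```text
t 83.7333 r 64.2 ang -17.5 Frad -1.5 Ftan 7.1 w 0.0225 j6 -1.36 yaw 48.0 outward in tool [-0.91  0.41]
t 84.5667 r 63.3 ang -57.4 Frad -5.2 Ftan 7.3 w 0.0234 j6 -0.73 yaw 8.0 outward in tool [-0.91  0.42]
t 85.4 r 62.6 ang -97.7 Frad -8.2 Ftan 6.6 w 0.0227 j6 -0.09 yaw -32.0 outward in tool [-0.91  0.41]
t 86.2333 r 62.2 ang -137.9 Frad -10.9 Ftan 2.8 w 0.0225 j6 0.6 yaw -72.0 outward in tool [-0.91  0.41]
```

```bash

python3 -m inch '[[[0,0,1],[-0.13,-0.195,0],1],[[0,0,1],[-0.12,-0.2,0],1],[[0,0,1],[-0.08,-0.212,0],1],[[0,0,1],[-0.08,-0.212,0],1],[[0,0,1],[-0.08,-0.212,0],1],[[0,0,1],[-0.08,-0.212,0],1],[[0,0,1],[-0.08,-0.212,0],1],[[0,0,1],[-0.08,-0.212,0],1],[[0,0,1],[-0.08,-0.212,0],1],[[0,0,1],[-0.08,-0.212,0],1]]' 60 | egrep 'xx'; python3 c.py
for i in 1 2; do python3 -m inch '[[[0,0,1],[-0.08,-0.212,0],1],[[0,0,1],[-0.08,-0.212,0],1],[[0,0,1],[-0.08,-0.212,0],1],[[0,0,1],[-0.08,-0.212,0],1],[[0,0,1],[-0.08,-0.212,0],1]]' 60 | egrep 'xx'; python3 c.py; done
```

```text
t 87.0667 r 62.4 ang -177.9 Frad -12.2 Ftan -2.8 w 0.0228 j6 1.34 yaw -111.9 outward in tool [-0.91  0.41]
t 87.4833 r 62.7 ang 162.2 Frad -8.6 Ftan -4.4 w 0.0226 j6 1.73 yaw -131.8 outward in tool [-0.91  0.41]
t 87.9 r 63.1 ang 142.2 Frad -4.7 Ftan -3.3 w 0.0224 j6 2.12 yaw -151.8 outward in tool [-0.91  0.41]
```

```bash

python3 -m inch '[[[0,0,1],[-0.08,-0.212,0],1],[[0,0,1],[-0.08,-0.212,0],1],[[0,0,1],[-0.08,-0.212,0],1],[[0,0,0],[0,0,0],1]]' 60 | egrep 'xx'; python3 c.py
python3 -m inch '[[[0,0,0],[0,0,0],0.4],[[0,0,0],[0,0,0],0.4],[[0,0,0],[0,0,0],0.4],[[0,0,0],[0,0,0],0.4],[[0,0,0],[0,0,-0.5],0.4],[[0,0,0],[0,0,-1],0.4],[[0,0,0],[0,0,-1],0.4],[[0,0,0],[0,0,-1],0.4],[[0,0,0],[0,0,-1],0.4],[[0,0,0],[0,0,-0.5],0.4]]' | egrep 'pos|_force'
python3 -m inch '[[[0,0,0],[0.5,-1,-0.5],0.4],[[0,0,0],[0.5,-1,0],0.4],[[0,0,0],[0.5,-1,0],0.4],[[0,0,0],[0.5,-1,0],0.4],[[0,0,0],[0.5,-1,0],0.4],[[0,0,0],[0.5,-1,0],0.4],[[0,0,0],[0.5,-1,0],0.4],[[0,0,0],[0,0,0],0.4]]' | egrep 'pos|_force'
python3 - <<'E'
from m import *
a,d=vision.read_camera('top'); P=cloud('top',d);z=P[...,2];R=np.zeros((400,640),bool);R[125:250,335:430]=1
m=R&(z>.225)&(z<.26);v,u=np.nonzero(m)
if len(v): h=onz('top',[(u.mean(),v.mean())],.246)[0]; print('handle',m.sum(),h.round(4),np.degrees(np.arctan2(h[1]+.195,h[0]-.542)))
m3=R&(cv2.cvtColor(a,cv2.COLOR_BGR2HSV)[...,1]<60)&(z>.07)&(z<.14);print('platen',np.median(z[m3]),m3.sum())
b,_=vision.read_camera('scene')
o=np.zeros((520,800,3),np.uint8);o[:,:400]=cv2.resize(a[120:250,330:430],(400,520),interpolation=cv2.INTER_CUBIC);o[:400,400:]=cv2.resize(b[140:240,220:320],(400,400),interpolation=cv2.INTER_CUBIC)
cv2.imwrite('pics/end.png',o)
E
```

```text
t 88.2333 r 63.4 ang 129.6 Frad -3.2 Ftan -6.4 w 0.0229 j6 2.36 yaw -163.7 outward in tool [-0.92  0.4 ]
tool_pos: [0.5, -0.1466, 0.3216]
wrist_force: [0.2, 0.5, -0.5]
finger_force: 0.0
tool_pos: [0.6562, -0.175, 0.3275]
wrist_force: [-0.6, 0.2, 0.4]
finger_force: 0.0
platen 0.08263155066428363 49
```

View pics/end.png

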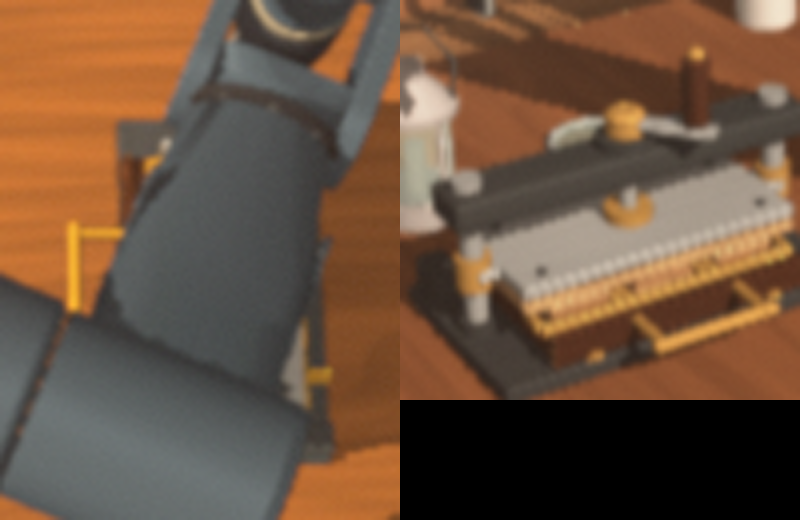

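The scene view shows the bed home and the platen resting on the panels. The handle is at crop (695,85), and the platen is down about 19 mm, roughly 1.5 mm past contact. The gripper is clear of everything, so I am handing the job in.

```bash
python3 -c "
from station import order
print(order.sign_off())"
```

```text
the job is handed in; nothing more can be done
None
```

The job is handed in: the three panels are clamped in their own bays, the bed is home, the crank is about 0.9 rad past contact and the arm is clear; the sign-off returned no verdict.

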